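# Lock the tool chest with its hasp and quarter-turn pin

## Robot

A 6-joint arm with a two-finger parallel gripper is mounted at the origin on a cart in front of the work surface, level with it; the furniture and walls round the work are solid. World frame = base frame: x ahead of the robot, y to its left, z up, the work surface at z = 0. Lengths are in m, angles in rad, forces in N, time in s.
With the tool pointing down it reaches from about 0.35 to 0.8 m from the base axis. Payload 7.3 kg.
Tool frame: the origin (TCP) lies between the finger pads; the fingertips stand 17 mm ahead of it and the grasp point (between the pads) lies 2 mm behind it (env.nose_length is the distance from the TCP to the fingertips, in m); z points along the fingers, y is the direction in which the jaws open and shut (so a half turn about z gives the same grasp; the last joint's range is limited). The gripper opens to 85 mm and grips with 20 to 120 N. Pads are 22 mm wide; open, the fingers measure 114 mm over their backs; the gripper's body (76 mm by 85 mm) begins 54 mm behind the grasp point. The pads swing forward as they close: fully open they stand 13 mm farther back than shut.
Start: joints at [-1.494, 0.342, 1.524, -0, 1.275, -0.146], TCP at [0.116, -0.512, 0.248] pointing down, gripper open.
Joint ranges: [-2.53, 2.53], [-0.77, 2.02], [0.04, 2.7], [-1, 4.14], [0.28, 2.66], [-3.11, 3.11]. Speed limits (rad/s): [2.57, 2.57, 3.14, 3.14, 3.14, 3.14].

## Interface

Orientations are given as [roll, pitch, yaw] about the fixed x, y, z axes, in that order (R = Rz(yaw) Ry(pitch) Rx(roll)).
In Python, from plant import env gives the robot as it stands.
- The arm moves only by the tool apply_moves, never from a script. Its argument "rows" is a list of rows, each a list of 7 numbers: the shift along the tool's x, y, z in m, then the turn, a rotation vector about the tool's x, y, z in degrees, then the opening, from 0 (shut) to 1 (fully open). A call has 1 to 12 rows; each row is the pose to reach, as a shift and turn from the pose commanded when the call began, along the tool's axes at that moment; what a row does not reach only later rows make up. A row lasts 1/10 s, in which the tool goes at most 50 mm and 8.59 degrees, less where a joint would pass 70% of its speed; a pose out of reach is approached as far as the arm can. A call with a gripper value outside its range is refused whole. The fingers move at their own pace and stop on an object; "force" is the grip in N (left out, the last holds). Time passes only in rows, so rows that repeat a pose let the fingers close. It gives the time, the measured TCP pose, the force and the opening at its end, in the units of the state.
- env.observe(): the state, without advancing time (a new reading comes with each control period).
- env.camera(name): name is "scene" or "top"; returns the picture (420x560x3 uint8, red, green, blue); there is no depth.
- env.calibration(name): a dict with "mtx" (3x3 intrinsics, pixels), "dist" ([k1, k2, p1, p2, k3] as OpenCV has them; the pictures are not rectified), "extrinsics" (4x4, takes a point from world to camera coordinates). Camera axes: x right, y down, z forward; pixel columns grow to the right and rows downward; lengths in m; the calibration is good to about 2 mm. A picture is of the moment at which its call begins. calibration takes no time and is no camera call.
- env.job_done(): hands the job in, once; it reports no verdict.
Trained networks look in the newest picture that a camera, given by its name, has taken for a name from the list of things; names that differ only in an ending like _2 or _b are one class to them, and where a whole thing is asked for, a point or a joint stands for the part that bears it (a point fixed in the world has none). Each returns a list of dicts, best first, with "confidence" (0 to 1); they miss things now and then, are a little off and sometimes report something else, mostly with a low value. They report only what shows in the picture. A call takes as long as a camera call.
- env.look_for(camera, label): "point" ([column, row] in pixels, amid what is visible of it).
- env.silhouettes(camera, label): "pixels" (420x560 bool, what is visible of it) and "point" ([column, row] in pixels, amid what is visible of it).
- env.landmark_of(camera, label): "point" ([column, row] in pixels: a listed point, or the origin of a listed thing).
The state is a dict: "t": time; "joint_pos": joint angles; "joint_velocities": joint speeds; "joint_torque": joint torques, N m; "tool_pos": TCP position; "tcp_rot": TCP orientation; "ft_force": force on the tool from outside, world axes, zero at the start; "wrist_torque": the same for the moment, N m; "finger_gap": finger opening in m.
Only numpy, scipy, OpenCV 4.12 (cv2) and the standard library are available. Lean on these libraries where they do the work, as an engineer would, in place of code of your own. Each camera call takes 0.05 s, during which the arm holds its last target.

## Task

Lock the red tool chest: shut its lid, then swing the steel hasp all the way down over the tongue on the front, take the yellow-handled pin out of its leaning stand and drop it upright through the tongue's slot until its flange rests on the tongue. Then turn the pin about a quarter turn, so that its foot and handle lie across the slot, and let go of it. Do not disturb the other things on the cabinet.

Things in the scene. Friction and masses are not known exactly. Their poses are not given: they have to be found in the camera images.
- chest_lid (a joint): lid of the red tool chest, 134 x 174 mm, 10 mm thick, hinged along the back edge on a stiff hinge that stays where it is left (0.4 N m): 0 = shut, grows as the front edge rises (rad), top 90 mm high when shut. The hasp on it takes up the middle 52 mm of its front edge; press beside it to shut the lid
- lid_hinge (a point): middle of the lid's hinge line, at the chest's back top edge, on the lid's underside, 80 mm high; y along the hinge line, the lid reaches 132 mm from here in -x (towards the front) and the axes swing with the lid
- lid_front (a point): point on the lid's upper face, in the middle of its width, 12 mm back from its front edge; axes swing with the lid (z out of its upper face)
- hasp (a joint): steel loop hasp on the lid's front edge, stays where it is left (0.05 N m): 0 = hanging straight down against the chest's front with the tongue through its loop, grows as its lower end swings outwards and up (rad, relative to the lid; 1.57 = straight out from the shut lid)
- hasp_hinge (a point): middle of the hasp's hinge line, 6 mm in front of the chest's front face, 85 mm high when the lid is shut; axes swing with the hasp: y along the hinge line, -z along the hasp to its end, -x its outer side
- hasp_end (a point): middle of the rolled end of the hasp, 71 mm from its hinge line; the hasp is 52 mm wide and 4 mm thick, with an opening 32 mm wide from 17 to 60 mm from the hinge line (two side bars 10 mm wide, centred 21 mm to either side)
- staple_slot (a point): centre of the slot, on the upper face of the staple tongue, 65 mm high: a fixed level steel plate 24 mm wide, 6 mm thick, standing 50 mm out from the middle of the chest's front, open below. The slot is 27 mm long (along x), 11 mm wide (along y), its centre 30 mm in front of the chest's front face. Axes are the chest's: x from front to back, y along its front, z up
- chest: red tool chest, fixed, 130 x 170 x 90 mm with its lid shut; origin at the centre of its underside, x from its front to its back, z up
- pin_center (a point): middle of the retaining pin's length (102 mm, 80 g). Its axes: z from foot to handle, x along the width of both foot and handle; a half turn about z makes no difference. Flat yellow and black handle 32 wide (x), 12 thick (y), from z = -7 to +51 mm, to be gripped across its thickness. The flange's underside is at z = -29 mm, the foot's lower end at -51 mm
- pin_foot (a point): middle of the pin's lower end, axes as the pin's; above it the flat foot, 24 (x) x 8 (y) mm and 7 mm high, then a round shank of 8 mm diameter up to the flange of 24 mm diameter, whose underside is 22 mm above this point. With the flange on the tongue the foot is 9 mm below the tongue's underside and the pin can be turned
- stand_mouth (a point): middle of the seat in the wooden pin stand (fixed, 76 x 60 mm foot) on which the pin's flange rests, 8 mm inside the pocket, 52 mm high; the pocket leans 0.56 rad (32 degrees) from vertical, its mouth towards -x of these axes (roughly to the robot's right; z is up), the pin in it up to 0.1 rad more; draw the pin out along the pocket, free after 30 mm
- by_jar_1: bystander: clear jar with a white lid, 92 mm across, 138 mm high; origin at the centre of its underside; leave it where it is
- by_tin_1: bystander: small food tin, 58 mm across, 72 mm high; origin at the centre of its underside; leave it where it is
- by_spice_jar_1: bystander: spice jar with a green cap, 44 mm across, 99 mm high; origin at the centre of its underside; leave it where it is
- by_masking_tape: bystander: roll of masking tape lying flat, 96 mm across, 25 mm high; origin at the centre of its underside; leave it where it is
- by_pliers_blue: bystander: small pliers with blue grips lying flat, 53 x 136 x 10 mm; origin at the centre of its underside; leave it where it is
- by_dropper_bottle: bystander: glass dropper bottle, 33 mm across, 106 mm high; origin at the centre of its underside; leave it where it is
- by_jar_pickle: bystander: small blue jar with a white lid, 50 mm across, 54 mm high; origin at the centre of its underside; leave it where it is

How it is judged:
By the outcome, as a careful person would: the job done as asked, in the order asked, and still so for the second after the job is handed in, with the robot touching nothing.
It also fails if it takes over 67 s, if anything falls off the work surface, if the arm or the gripper's body presses on something with over 40 N, if the wrist force passes 120 N, or if a joint passes its speed limit or range.

## Working session

There is one attempt and no reset: what is moved stays moved. The work goes in short steps, Python scripts to look and compute and a tool call to move; the robot and the scene stay as the last step left them, time stands still between calls to the robot, and variables do not carry over. Pictures are saved under pics/ and viewed, and the job is handed in when it is done.

Besides the shell and the picture viewer there is one more tool, called after "Emit:" as name(argument=value, ...) on one line, values as JSON. apply_moves: Moves the arm, as the interface text tells. Its arguments: {"type":"object","properties":{"rows":{"type":"array","items":{"type":"array","items":{"type":"number"}}},"force":{"type":"number"}},"required":["rows"]}

```bash
ls && mkdir -p pics
cat > h.py <<'E'
import numpy as np, cv2
from plant import env
from scipy.spatial.transform import Rotation as R
def cal(n):
    c=env.calibration(n); return np.array(c['mtx']),np.array(c['dist']),np.array(c['extrinsics'])
def ray(n,p):
    K,d,E=cal(n); u=cv2.undistortPoints(np.array([[p]],float),K,d)[0,0]
    Rm=E[:3,:3]; o=-Rm.T@E[:3,3]; v=Rm.T@np.array([u[0],u[1],1]); return o,v/np.linalg.norm(v)
def onz(n,p,z):
    o,v=ray(n,p); return o+v*(z-o[2])/v[2]
def tri(p1,p2):
    a,u=ray('scene',p1); b,v=ray('top',p2)
    A=np.stack([u,-v],1); s=np.linalg.lstsq(A,b-a,rcond=None)[0]
    x=a+u*s[0]; y=b+v*s[1]; return (x+y)/2,np.linalg.norm(x-y)
def proj(n,P):
    K,d,E=cal(n); return cv2.projectPoints(np.array(P,float).reshape(-1,3),cv2.Rodrigues(E[:3,:3])[0],E[:3,3],K,d)[0][:,0]
def save(n,f,crop=None,s=1):
    im=env.camera(n)[:,:,::-1].copy()
    cv2.imwrite('pics/raw_'+f,im)
    if crop: im=im[crop[1]:crop[3],crop[0]:crop[2]]
    if s!=1: im=cv2.resize(im,None,fx=s,fy=s,interpolation=cv2.INTER_CUBIC)
    cv2.imwrite('pics/'+f,im)
E
python3 - <<'E'
from h import *
np.set_printoptions(precision=4,suppress=True)
save('scene','s0.png');save('top','t0.png')
print(env.observe(),env.nose_length)
for n in('scene','top'):
    K,d,E=cal(n);print(n,K,d,-E[:3,:3].T@E[:3,3],E[2,:3])
for l in ['lid_hinge','lid_front','hasp_hinge','hasp_end','staple_slot','chest','pin_center','pin_foot','stand_mouth','by_jar_1','by_tin_1','by_spice_jar_1','by_masking_tape','by_pliers_blue','by_dropper_bottle','by_jar_pickle']:
    r={n:env.landmark_of(n,l)[:1] for n in('scene','top')}
    o=l
    for n in r:
        if r[n]: o+=f" {n} {np.round(r[n][0]['point'],1)} {r[n][0]['confidence']:.2f}"
    if r['scene'] and r['top']:
        x,e=tri(r['scene'][0]['point'],r['top'][0]['point']); o+=f" -> {x} err {e:.4f}"
    print(o)
E
```

```text
pics
{'t': 0.1, 'joint_pos': array([-1.494 ,  0.3427,  1.525 , -0.    ,  1.2754, -0.146 ]), 'joint_velocities': array([-0.0016, -0.0001, -0.0026,  0.0003, -0.0023,  0.0011]), 'joint_torque': array([  0.0012, -43.445 , -24.6491,  -0.0002,   0.0047,  -0.    ]), 'tool_pos': array([ 0.116 , -0.5117,  0.2477]), 'tcp_rot': array([-3.1402, -0.0002,  0.2228]), 'ft_force': array([-0.7865, -0.4835, -0.7493]), 'wrist_torque': array([-0.0139,  0.0031, -0.0542]), 'finger_gap': 0.08519004075094658} 0.017
scene [[456.2764   0.     282.8471]
 [  0.     456.2764 207.6491]
 [  0.       0.       1.    ]] [-0.0374  0.      0.      0.      0.    ] [ 0.0351 -0.7146  0.4861] [ 0.4824  0.7819 -0.3949]
top [[475.588    0.     272.8208]
 [  0.     475.588  207.7777]
 [  0.       0.       1.    ]] [-0.0334  0.      0.      0.      0.    ] [0.4101 0.0354 1.1199] [ 0.0855  0.0252 -0.996 ]
lid_hinge scene [318.2 190.6] 0.68 top [247.8 143.6] 0.87 -> [0.6442 0.1151 0.0871] err 0.0071
lid_front scene [287.8 179.3] 0.95 top [254.6 179.9] 0.90 -> [0.5519 0.0983 0.1409] err 0.0008
hasp_hinge scene [284.4 179.3] 0.58 t
[... 516 characters left out ...]
  0.0381] err 0.0086
stand_mouth scene [331.  258.7] 0.57 top [351. 210.] 0.56 -> [ 0.5014 -0.1165  0.0537] err 0.0119
by_jar_1 scene [365.6 254.1] 0.58 top [323.2 147.5] 0.65 -> [ 0.6527 -0.0573 -0.0105] err 0.0000
by_tin_1 scene [400.7 269.5] 0.97 top [366.8 143.3] 0.88 -> [ 0.6589 -0.1592 -0.0012] err 0.0042
by_spice_jar_1 scene [301.  230.1] 0.24 top [251.  142.1] 0.69 -> [ 0.6426  0.1312 -0.0184] err 0.0576
by_masking_tape top [240.4 266.7] 0.92
by_pliers_blue top [295.2 268.4] 0.61
by_dropper_bottle scene [279.8 315.8] 0.95 top [370.9 266.5] 0.58 -> [ 0.3668 -0.1627  0.0081] err 0.0047
by_jar_pickle scene [321.1 262.2] 0.42 top [185.9 272.8] 0.68 -> [ 0.477   0.1523 -0.0287] err 0.3441
```

View pics/s0.png

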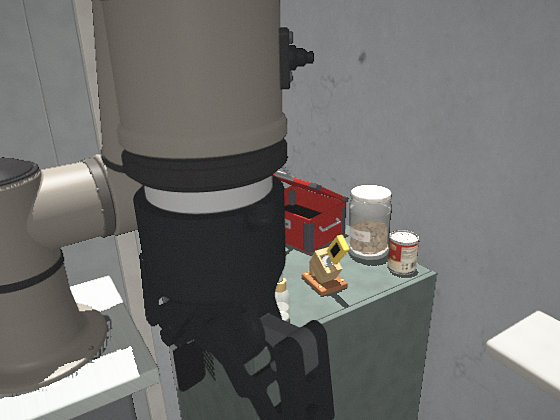

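View pics/t0.png

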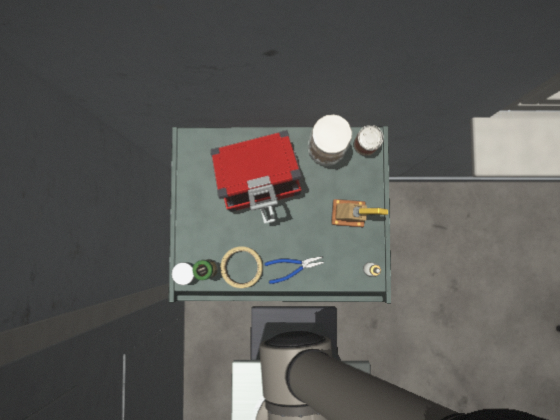

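Run:
```python
import cv2
a=cv2.imread('pics/raw_s0.png')[140:300,220:420]
b=cv2.imread('pics/raw_t0.png')[120:240,200:400]
cv2.imwrite('pics/s0c.png',cv2.resize(a,None,fx=3.75,fy=3.75,interpolation=3))
cv2.imwrite('pics/t0c.png',cv2.resize(b,None,fx=4,fy=4,interpolation=3))
```

```text
(no output)
```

View pics/s0c.png

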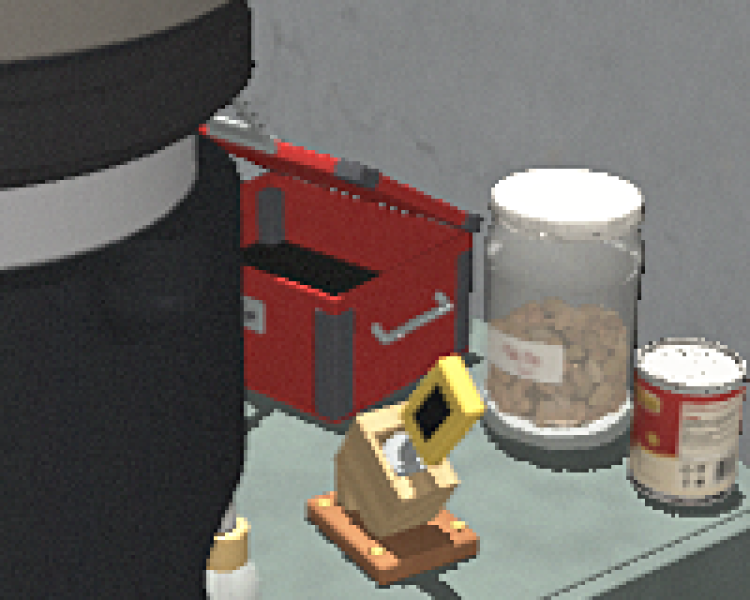

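View pics/t0c.png

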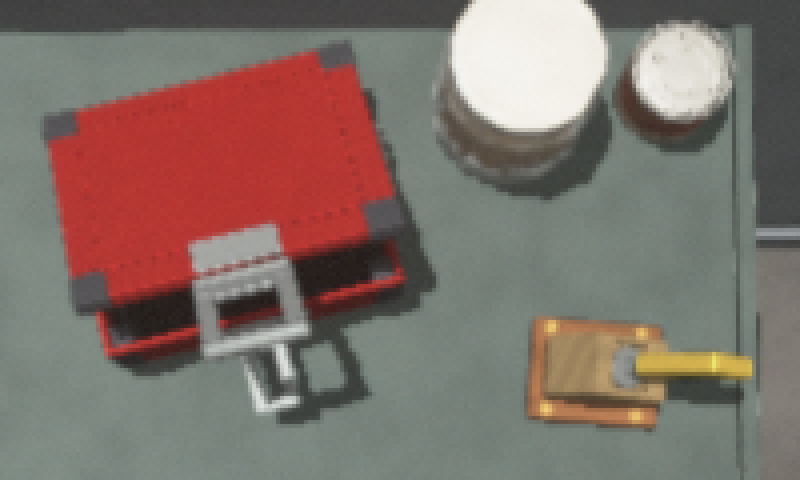

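```bash
cat >> h.py <<'E'
np.set_printoptions(precision=4,suppress=True)
def pose():
    o=env.observe(); return np.array(o['tool_pos']),R.from_euler('xyz',o['tcp_rot'])
def delta(P,Rt,P0=None,R0=None):
    p,r=pose()
    if P0 is not None: p=P0
    if R0 is not None: r=R0
    s=r.inv().apply(np.array(P)-p); w=(r.inv()*Rt).as_rotvec(degrees=True)
    return np.round(np.r_[s,w],4)
def down(yaw): return R.from_euler('xyz',[np.pi,0,yaw])
E
python3 - <<'E'
from h import *
print(proj('scene',[[.3,.22,.4],[.3,.22,.6],[.2,.1,.6],[.5,.08,.06]]))
for P,y in [((.40,-.2,.4),0.22),((.30,.22,.4),0.22)]: print(delta(P,down(y)))
E
```

```text
[[144.5788  63.9645]
 [130.0507 -49.7908]
 [ 84.8624 -61.9119]
 [273.473  220.5231]]
[ 0.3459 -0.2416 -0.1517  0.0061  0.002   0.1599]
[ 0.3412 -0.6733 -0.1518  0.0061  0.002   0.1599]
```

Emit:
apply_moves(rows=[[0,0,-0.05,0,0,0,0],[0.345,-0.24,-0.15,0,0,0,0],[0.345,-0.24,-0.15,0,0,0,0],[0.345,-0.24,-0.15,0,0,0,0],[0.345,-0.24,-0.15,0,0,0,0],[0.345,-0.24,-0.15,0,0,0,0],[0.345,-0.24,-0.15,0,0,0,0],[0.345,-0.24,-0.15,0,0,0,0],[0.345,-0.24,-0.15,0,0,0,0],[0.345,-0.24,-0.15,0,0,0,0],[0.34,-0.67,-0.15,0,0,0,0],[0.34,-0.67,-0.15,0,0,0,0]])

```text
t: 2.9
tool_pos: [0.3764, -0.103, 0.3978]
tcp_rot: [-3.141, 0.001, 0.223]
ft_force: [0.1, 1.1, 0.2]
finger_gap: 0.0001
```

Emit:
apply_moves(rows=[[0,-0.34,0,0,0,0,0],[0,-0.34,0,0,0,0,0],[0,-0.34,0,0,0,0,0],[0,-0.34,0,0,0,0,0],[0,-0.34,0,0,0,0,0],[0,-0.34,0,0,0,0,0],[0,-0.34,0,0,0,0,0],[0,-0.34,0,0,0,0,0]])

```text
t: 3.7
tool_pos: [0.2994, 0.2308, 0.3982]
tcp_rot: [-3.14, 0.0, 0.23]
ft_force: [0.8, 0.2, -0.2]
finger_gap: 0.0001
```

Run:
```python
from h import *
save('scene','s1.png');save('top','t1.png')
o=env.observe(); print(o['t'],o['joint_pos'],o['tool_pos'],o['tcp_rot'],o['ft_force'],o['finger_gap'])
for l in ['lid_hinge','lid_front','hasp_hinge','hasp_end','staple_slot','chest','pin_center','pin_foot','stand_mouth','by_spice_jar_1','by_dropper_bottle']:
    r={n:env.landmark_of(n,l)[:1] for n in('scene','top')}
    o=l
    for n in r:
        if r[n]: o+=f" {n} {np.round(r[n][0]['point'],1)} {r[n][0]['confidence']:.2f}"
    if r['scene'] and r['top']:
        x,e=tri(r['scene'][0]['point'],r['top'][0]['point']); o+=f" -> {x} err {e:.4f}"
    print(o)
a=cv2.imread('pics/raw_s1.png')[140:300,220:420]
b=cv2.imread('pics/raw_t1.png')[120:240,200:400]
cv2.imwrite('pics/s1c.png',cv2.resize(a,None,fx=3.75,fy=3.75,interpolation=3))
cv2.imwrite('pics/t1c.png',cv2.resize(b,None,fx=4,fy=4,interpolation=3))
```

```text
3.8 [ 0.4445 -0.0226  1.5614 -0.0005  1.6032  1.7895] [0.3007 0.2277 0.3981] [3.141  0.0003 0.2258] [-0.1399  0.2873 -0.2813] 0.00035244119784910824
lid_hinge scene [318.1 193. ] 0.70 top [249.2 145.4] 0.73 -> [0.6414 0.1122 0.0824] err 0.0077
lid_front scene [285.9 175.6] 0.84 top [258.9 180.4] 0.80 -> [0.5461 0.0903 0.1536] err 0.0076
hasp_hinge scene [283.1 180.1] 0.54
hasp_end scene [265.8 154.6] 0.65 top [264.8 203.6] 0.73 -> [0.491  0.0761 0.2151] err 0.0108
staple_slot scene [271.5 223. ] 0.78 top [263.2 208.1] 0.61 -> [0.4995 0.0848 0.0524] err 0.0034
chest scene [301.2 231.5] 0.93 top [258.9 178.3] 0.92 -> [0.5794 0.0947 0.0039] err 0.0079
pin_center scene [333.3 253.8] 0.62 top [365.4 209.2] 0.76 -> [ 0.4956 -0.1408  0.0783] err 0.0014
pin_foot scene [320.2 263.2] 0.58 top [353.3 210.3] 0.56 -> [ 0.4911 -0.1157  0.0489] err 0.0117
stand_mouth scene [325.5 261.7] 0.69 top [353.2 208.7] 0.85 -> [ 0.4978 -0.1174  0.0501] err 0.0043
by_spice_jar_1 scene [193.4 234.3] 0.87 top [206.9 269.4] 0.80 -> [0.3609 0.2171 0.0092] err 0.0010
by_dropper_bottle scene [279.7 318.6] 0.80 top [371.5 265.7] 0.80 -> [ 0.3671 -0.1643  0.0032] err 0.0077
```

View pics/s1.png

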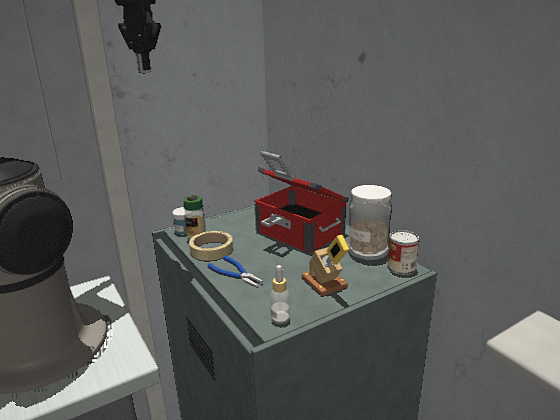

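View pics/s1c.png

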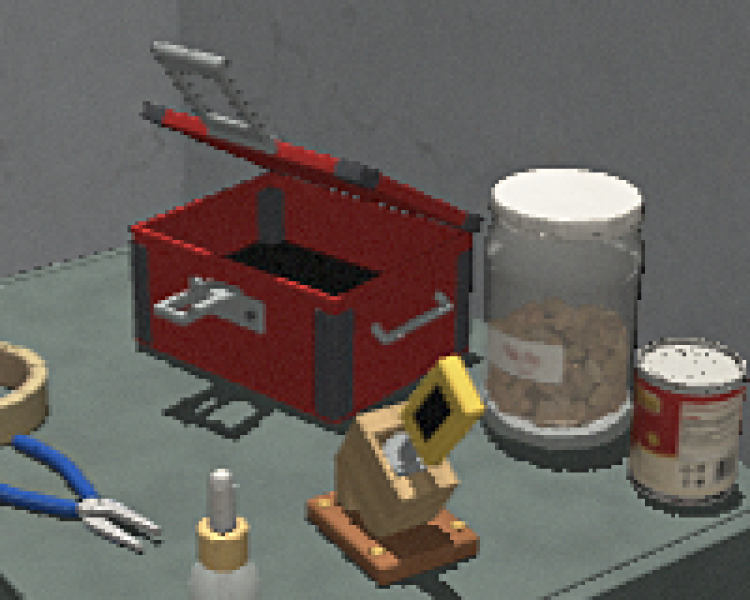

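Run:
```python
from h import *
f=lambda x,y:(x/3.75+220-.5,y/3.75+140-.5)
for n,p,z in [('FLt',(133,228),.08),('FRt',(343,303),.08),('FRb',(335,427),0),('FLb',(137,350),0)]:
    print(n,onz('scene',f(*p),z))
```

```text
FLt [0.501  0.1645 0.08  ]
FRt [ 0.5437 -0.002   0.08  ]
FRb [0.5405 0.0014 0.    ]
FLb [0.4948 0.1559 0.    ]
```

View pics/t1c.png

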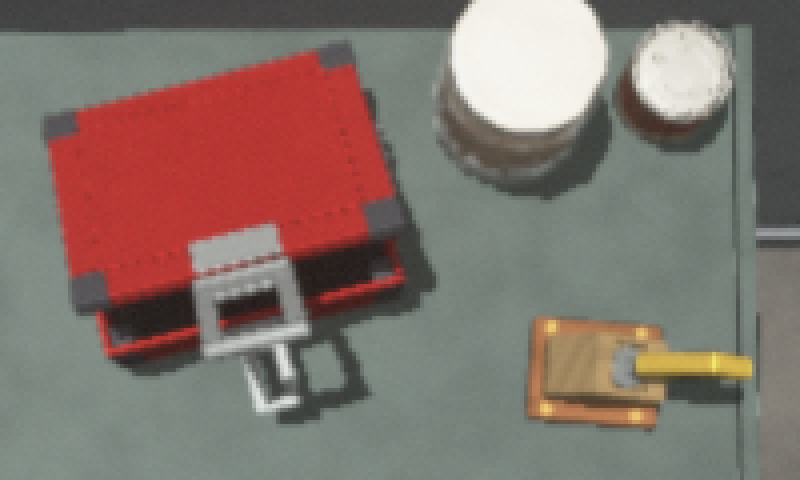

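Run:
```python
from h import *
f=lambda x,y:(x/4+200-.5,y/4+120-.5)
a=onz('top',f(105,355),.08);b=onz('top',f(405,283),.08)
print(a,b,np.linalg.norm(a-b),np.arctan2(a[1]-b[1],a[0]-b[0])-np.pi/2,(a+b)/2)
a=onz('top',f(257,412),.065);b=onz('top',f(300,405),.065);print('tongue tip',a,b,np.linalg.norm(a-b))
c=onz('top',f(44,120),.08);d=onz('top',f(350,42),.08);print('lid back top-corners z90',onz('top',f(44,120),.09),onz('top',f(352,42),.09))
# stand base corners (foot 76x60), thickness unknown ~10mm
for p in [(535,317),(663,325),(656,430),(527,418)]: print('stand',onz('top',f(*p),.008))
# pin handle in top: end centre & base
for p in [(750,354),(750,378),(637,352),(637,377)]: print('handle',onz('top',f(*p),.12))
L={}
for l in ['staple_slot','pin_center','pin_foot','stand_mouth']:
    for k in range(3):
        env.camera('scene');env.camera('top')
        r={n:env.landmark_of(n,l)[:1] for n in('scene','top')}
        if r['scene'] and r['top']:
            print(l,tri(r['scene'][0]['point'],r['top'][0]['point']))
```

```text
[0.4983 0.1653 0.08  ] [0.5379 0.0002 0.08  ] 0.16973206553207046 0.23542876014907455 [0.5181 0.0828 0.08  ]
tongue tip [0.4678 0.0821 0.065 ] [0.4717 0.0583 0.065 ] 0.024205773798117617
lid back top-corners z90 [0.6277 0.1992 0.09  ] [0.6706 0.0292 0.09  ]
stand [ 0.5266 -0.0783  0.008 ]
stand [ 0.5218 -0.153   0.008 ]
stand [ 0.4603 -0.148   0.008 ]
stand [ 0.4673 -0.073   0.008 ]
handle [ 0.4952 -0.1795  0.12  ]
handle [ 0.4825 -0.1792  0.12  ]
handle [ 0.4963 -0.1202  0.12  ]
handle [ 0.4831 -0.12    0.12  ]
staple_slot (array([0.4954, 0.0827, 0.0578]), np.float64(0.0007821837119262195))
staple_slot (array([0.4951, 0.0796, 0.0622]), np.float64(0.007772493660905279))
staple_slot (array([0.4937, 0.0783, 0.0627]), np.float64(0.003221291466297384))
pin_center (array([ 0.4918, -0.1464,  0.0798]), np.float64(0.005153631540034009))
pin_center (array([ 0.4907, -0.1469,  0.076 ]), np.float64(0.006088389067288549))
pin_foot (array([ 0.4947, -0.1143,  0.0425]), np.float64(0.0029303228215353107))
pin_foot (array([ 0.4955, -0.1142,  0.045 ]), np.float64(0.007628472813733025))
pin_foot (array([ 0.4946, -0.1114,  0.042 ]), np.float64(0.008080505866090317))
stand_mouth (array([ 0.4984, -0.114 ,  0.0469]), np.float64(0.003620142638510483))
stand_mouth (array([ 0.4973, -0.1175,  0.0564]), np.float64(0.0037290924433553267))
stand_mouth (array([ 0.4933, -0.1232,  0.0582]), np.float64(0.003570979413035666))
```

Run:
```python
from h import *
print(env.observe()['t'])
for z in (.25,.2,.11): print(delta((.5298,.1545,z),down(.243)))
```

```text
7.3
[ 0.207   0.1213  0.1482  0.0066  0.0052 -1.1605]
[ 0.207   0.1213  0.1982  0.0066  0.0052 -1.1605]
[ 0.207   0.1213  0.2882  0.0066  0.0052 -1.1605]
```

Emit:
apply_moves(rows=[[0.207,0.121,0.148,0,0,-1.0,0],[0.207,0.121,0.148,0,0,-1.0,0],[0.207,0.121,0.148,0,0,-1.0,0],[0.207,0.121,0.148,0,0,-1.0,0],[0.207,0.121,0.148,0,0,-1.0,0],[0.207,0.121,0.148,0,0,-1.0,0],[0.207,0.121,0.148,0,0,-1.0,0],[0.207,0.121,0.19,0,0,-1.0,0],[0.207,0.121,0.21,0,0,-1.0,0],[0.207,0.121,0.23,0,0,-1.0,0],[0.207,0.121,0.25,0,0,-1.0,0]])

```text
t: 8.4
tool_pos: [0.5293, 0.1553, 0.1485]
tcp_rot: [3.142, -0.001, 0.241]
ft_force: [-0.1, -0.8, 2.8]
finger_gap: -0.0001
```

Emit:
apply_moves(rows=[[0,0,0.012,0,0,0,0],[0,0,0.024,0,0,0,0],[0,0,0.034,0,0,0,0],[0,0,0.038,0,0,0,0]])

```text
t: 8.8
tool_pos: [0.5295, 0.1549, 0.1096]
tcp_rot: [-3.142, 0.001, 0.24]
ft_force: [-1.6, -0.0, 1.6]
finger_gap: -0.0001
```

Emit:
apply_moves(rows=[[0,0,0.002,0,0,0,0],[0,0,0.004,0,0,0,0],[0,0,0.005,0,0,0,0]])

```text
t: 9.1
tool_pos: [0.53, 0.1549, 0.1069]
tcp_rot: [3.141, -0.001, 0.24]
ft_force: [-6.7, -0.6, 19.0]
finger_gap: 0.0001
```

Run:
```python
from h import *
print(delta((.53,.155,.2),down(.243)),delta((.4598,.0671,.2),down(.243)))
```

```text
[ 0.0001 -0.0001 -0.0931  0.0137 -0.0732 -0.1549] [-0.089   0.0686 -0.0932  0.0137 -0.0732 -0.1549]
```

Emit:
apply_moves(rows=[[0,0,-0.04,0,0,0,0],[0,0,-0.093,0,0,0,0],[-0.089,0.0686,-0.093,0,0,0,0.4],[-0.089,0.0686,-0.093,0,0,0,0.4],[-0.089,0.0686,-0.093,0,0,0,0.4],[-0.089,0.0686,-0.093,0,0,0,0.4]])

```text
t: 9.7
tool_pos: [0.4592, 0.066, 0.1991]
tcp_rot: [3.141, -0.002, 0.238]
ft_force: [-0.3, 0.8, 0.4]
finger_gap: 0.0343
```

Run:
```python
from h import *
save('scene','s2.png',(200,100,400,250),4)
o=env.observe(); print(o['t'],o['tool_pos'],o['tcp_rot'],o['finger_gap'],o['ft_force'])
```

```text
9.75 [0.4603 0.0667 0.199 ] [ 3.1412 -0.0022  0.2385] 0.03415287226585311 [ 0.8574  0.1696 -0.027 ]
```

View pics/s2.png

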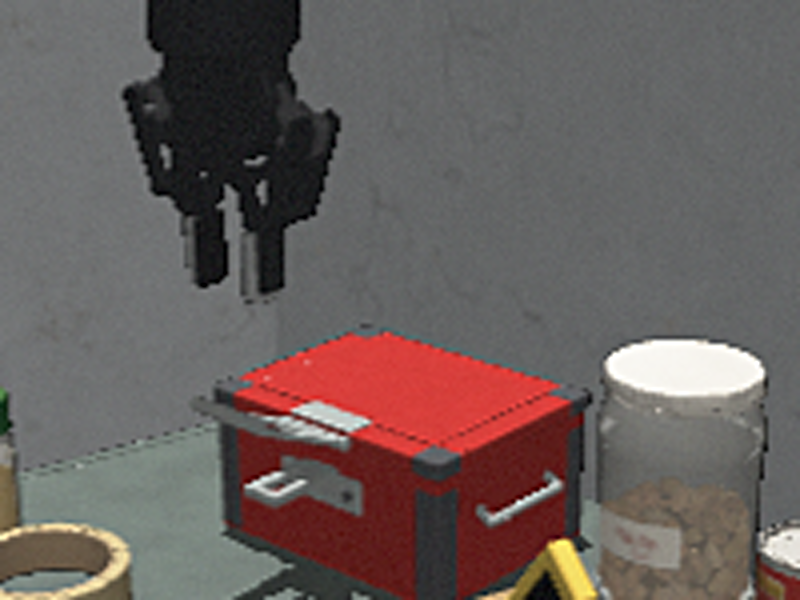

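Emit:
apply_moves(rows=[[0,0,0.04,0,0,0,0.4],[0,0,0.06,0,0,0,0.4],[0,0,0.075,0,0,0,0.4],[0,0,0.09,0,0,0,0.4],[0,0,0.105,0,0,0,0.4],[0,0,0.12,0,0,0,0.4]])

```text
t: 10.35
tool_pos: [0.4614, 0.0681, 0.0776]
tcp_rot: [3.141, -0.002, 0.241]
ft_force: [0.5, 0.2, 1.8]
finger_gap: 0.0341
```

Emit:
apply_moves(rows=[[0,0,0.01,0,0,0,0.4],[0,0,0.02,0,0,0,0.4],[0,0,0.028,0,0,0,0.4],[0.01,0,0.028,0,0,0,0.4],[0.02,0,0.028,0,0,0,0.4],[0.03,0,0.028,0,0,0,0.4]])

```text
t: 10.95
tool_pos: [0.4896, 0.0744, 0.0505]
tcp_rot: [3.141, 0.0, 0.24]
ft_force: [-1.0, -0.8, -0.9]
finger_gap: 0.0344
```

Run:
```python
from h import *
save('scene','s3.png',(200,100,400,250),4)
o=env.observe(); print(o['t'],o['tool_pos'],o['tcp_rot'],o['finger_gap'],o['ft_force'])
print((o['tool_pos'][:2]-np.array([.520,.082]))@np.array([.9706,.2406]))
```

```text
11.0 [0.4915 0.0745 0.0507] [ 3.141  -0.0025  0.2402] 0.03427121131254745 [ 0.584  -0.0925  0.5277]
-0.029465643729592914
```

View pics/s3.png

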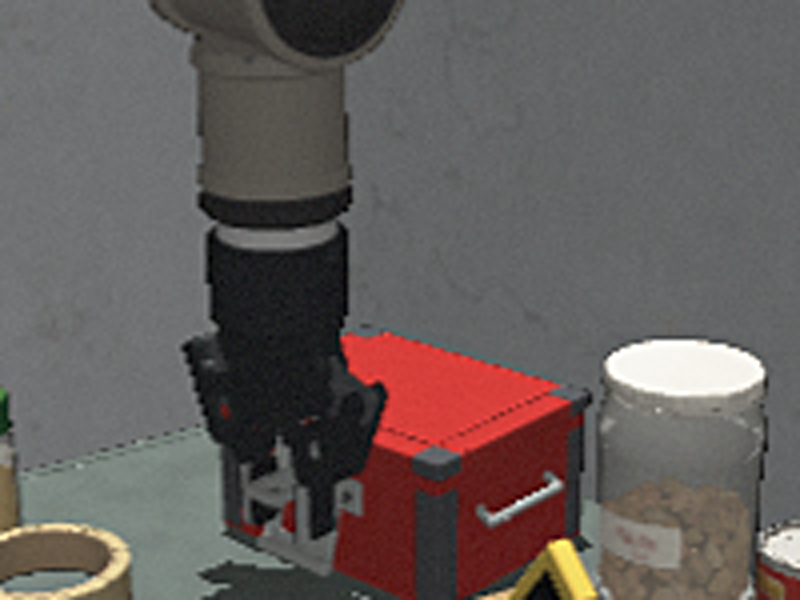

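Emit:
apply_moves(rows=[[0.003,0,0,0,0,0,0.4],[0.006,0,0,0,0,0,0.4],[0.009,0,0,0,0,0,0.4]])

```text
t: 11.3
tool_pos: [0.4973, 0.0763, 0.0502]
tcp_rot: [-3.142, 0.001, 0.24]
ft_force: [-1.5, -0.4, -0.7]
finger_gap: 0.0342
```

Emit:
apply_moves(rows=[[0.0015,0,0,0,0,0,0.4],[0.003,0,0,0,0,0,0.4]])

```text
t: 11.5
tool_pos: [0.498, 0.0767, 0.0499]
tcp_rot: [-3.141, 0.006, 0.241]
ft_force: [-11.0, -5.3, 3.9]
finger_gap: 0.0339
```

Emit:
apply_moves(rows=[[0.0015,0,0,0,0,0,0.4],[0.0015,0,0,0,0,0,0.4]])

```text
t: 11.7
tool_pos: [0.4979, 0.0769, 0.0495]
tcp_rot: [-3.14, 0.009, 0.241]
ft_force: [-11.6, -4.1, 4.9]
finger_gap: 0.0336
```

Run:
```python
from h import *
save('scene','s4.png',(220,150,360,255),5)
o=env.observe(); print(o['t'],o['tool_pos'],o['tcp_rot'],o['wrist_torque'],o['ft_force'])
```

```text
11.75 [0.4979 0.077  0.0495] [-3.1404  0.0089  0.2411] [-0.4463  1.5661  0.258 ] [-12.8436  -5.0674   5.2397]
```

View pics/s4.png

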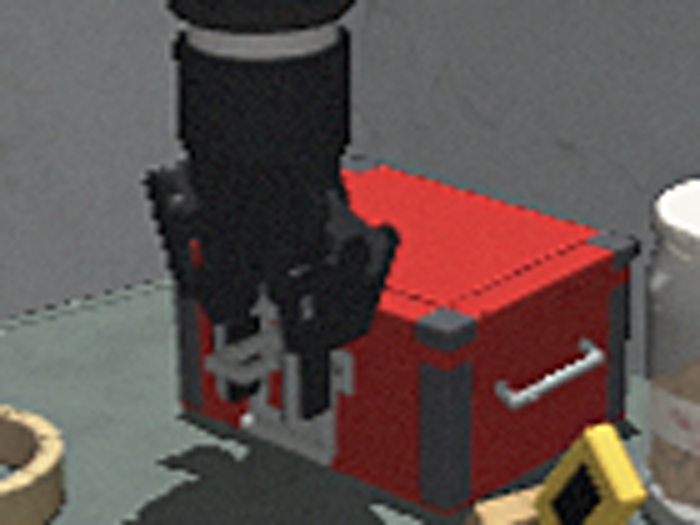

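Emit:
apply_moves(rows=[[-0.03,0,0,0,0,0,0.4],[-0.06,0,0,0,0,0,0.4],[-0.1,0,0,0,0,0,0.4],[-0.1,0,0,0,0,0,0.4]])

```text
t: 12.15
tool_pos: [0.3991, 0.0534, 0.0498]
tcp_rot: [-3.14, 0.006, 0.24]
ft_force: [0.9, -1.0, 0.1]
finger_gap: 0.0339
```

Run:
```python
from h import *
save('scene','s5.png',(220,150,360,255),5)
save('top','t5.png',(200,120,340,225),5)
o=env.observe(); print(o['t'],o['tool_pos'],o['tcp_rot'],o['wrist_torque'],o['ft_force'])
for n in('scene','top'):
  for l in('hasp_end','hasp_hinge'): print(n,l,[(r['point'],r['confidence']) for r in env.landmark_of(n,l)[:1]])
ex=np.array([.9706,.2406,0]);F=np.array([.520,.082,0])
H=F-ex*.006+[0,0,.085]
for th in(0,.1,.2,.3): 
  E=H+.071*(-np.sin(th)*ex-np.cos(th)*np.array([0,0,1])); print(th,proj('scene',E),proj('top',E))
```

```text
12.25 [0.4052 0.0535 0.0508] [ 3.1411 -0.0017  0.2396] [ 0.0311 -0.0003 -0.0057] [ 0.8066  0.7962 -0.2024]
scene hasp_end [([400.4, 269.6], 0.44)]
scene hasp_hinge [([281.8, 211.5], 0.87)]
top hasp_end [([263.7, 205.3], 0.44)]
top hasp_hinge [([265.0, 204.0], 0.55)]
0 [[279.3008 237.2505]] [[265.4511 203.8566]]
0.1 [[277.1165 238.18  ]] [[266.167  206.7749]]
0.2 [[274.9246 238.8285]] [[266.8656 209.6443]]
0.3 [[272.7458 239.1859]] [[267.5411 212.4412]]
```

View pics/s5.png

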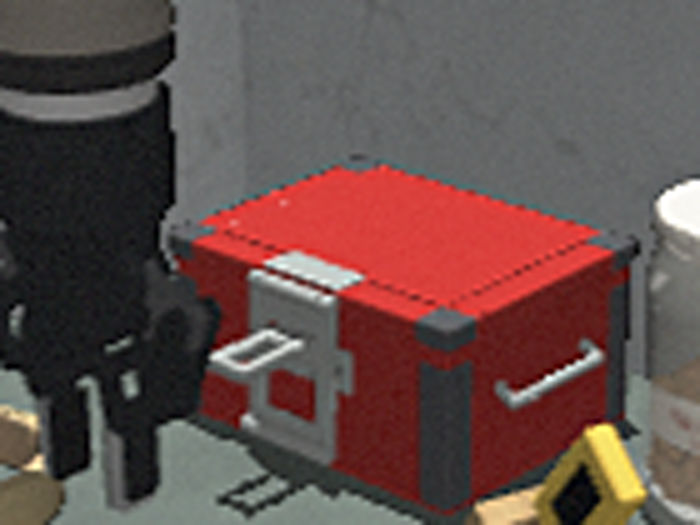

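View pics/t5.png

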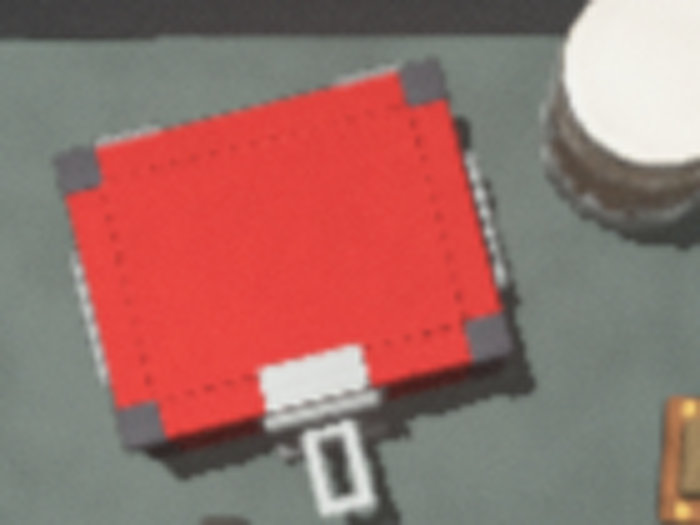

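Run:
```python
from h import *
ex=np.array([.9706,.2406,0]);ey=np.array([-.2406,.9706,0]);F=np.array([.520,.082,0])
H=F-ex*.006+[0,0,.085]
f=lambda q,a,b,s=5:np.round((q-np.array([a,b])+.5)*s,0)
print('H',f(proj('scene',[H-.026*ey,H+.026*ey]),220,150))
S=F-.03*ex+[0,0,.065]
T=[F-.05*ex-.012*ey+[0,0,.065],F-.05*ex+.012*ey+[0,0,.065]]
print('tongue tip scene R,L',f(proj('scene',T),220,150),'top',f(proj('top',T),200,120))
for th in(0,.1,.2,.3): 
  E=H+.071*(-np.sin(th)*ex-np.cos(th)*np.array([0,0,1])); print(th,'R,L',f(proj('scene',[E-.026*ey,E+.026*ey]),220,150).tolist(),f(proj('top',[E-.026*ey,E+.026*ey]),200,120).tolist())
b=cv2.imread('pics/raw_t5.png')[190:230,240:290]
cv2.imwrite('pics/t5z.png',cv2.resize(b,None,fx=14,fy=14,interpolation=3))
```

```text
H [[337. 311.]
 [254. 281.]]
tongue tip scene R,L [[245. 376.]
 [206. 361.]] top [[375. 500.]
 [322. 513.]]
0 R,L [[341.0, 456.0], [259.0, 422.0]] [[384.0, 408.0], [276.0, 435.0]]
0.1 R,L [[330.0, 461.0], [248.0, 426.0]] [[387.0, 423.0], [279.0, 450.0]]
0.2 R,L [[319.0, 464.0], [237.0, 430.0]] [[391.0, 437.0], [283.0, 464.0]]
0.3 R,L [[308.0, 466.0], [226.0, 431.0]] [[394.0, 451.0], [286.0, 478.0]]
```

View pics/t5z.png

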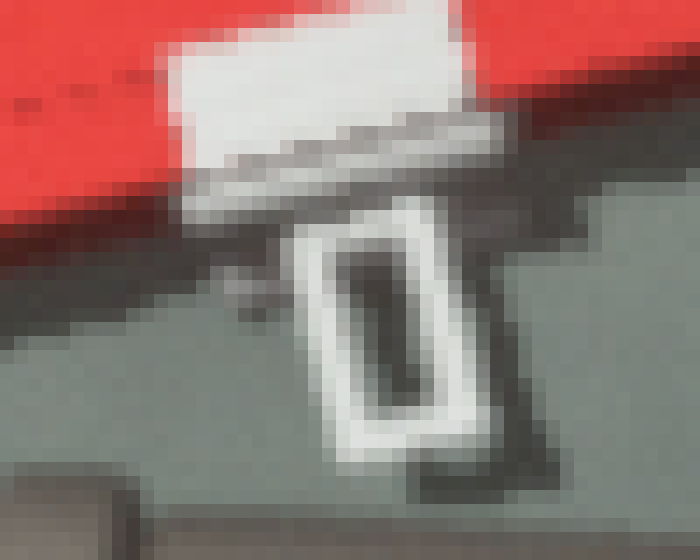

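Emit:
apply_moves(rows=[[0.03,0,0,0,8,0,0.4],[0.05,0,0,0,16,0,0.4],[0.06,0,0,0,25,0,0.4],[0.07,0,0.01,0,25,0,0.4],[0.08,0,0.015,0,25,0,0.4],[0.085,0,0.015,0,25,0,0.4],[0.087,0,0.015,0,25,0,0.4]])

```text
t: 13.15
tool_pos: [0.4919, 0.071, 0.0607]
tcp_rot: [-3.082, -0.382, 0.245]
ft_force: [-25.1, 26.1, 8.6]
finger_gap: 0.0341
```

Run:
```python
from h import *
ex=np.array([.9706,.2406,0]);F=np.array([.520,.082,0])
o=env.observe(); print(o['t'],o['tool_pos'],(o['tool_pos']-F)@ex,o['tcp_rot'],o['wrist_torque'],o['ft_force'])
p,r=pose(); print(r.inv().apply(ex*.01))
```

```text
13.15 [0.4919 0.071  0.0607] -0.029936229163398085 [-3.0818 -0.3822  0.245 ] [3.912  3.2049 2.0318] [-25.0782  26.138    8.5953]
[0.0093 0.0002 0.0037]
```

Emit:
apply_moves(rows=[[0.0085,0,-0.018,0,0,0,0.4],[0.011,0,-0.024,0,0,0,0.4]])

```text
t: 13.35
tool_pos: [0.5, 0.0655, 0.0898]
tcp_rot: [-3.096, -0.394, 0.244]
ft_force: [-11.6, 1.6, -4.0]
finger_gap: 0.034
```

Run:
```python
from h import *
ex=np.array([.9706,.2406,0]);ey=np.array([-.2406,.9706,0]);F=np.array([.520,.082,0])
o=env.observe(); print(o['t'],o['tool_pos'],(o['tool_pos']-F)@ex,(o['tool_pos']-F)@ey,o['tcp_rot'],o['wrist_torque'],o['ft_force'])
save('scene','s6.png',(220,150,360,255),5)
```

```text
13.35 [0.5    0.0655 0.0898] -0.02338976827274091 -0.011242050452747045 [-3.0964 -0.3944  0.2442] [0.0032 2.3248 0.7075] [-11.6107   1.5583  -3.9847]
```

View pics/s6.png

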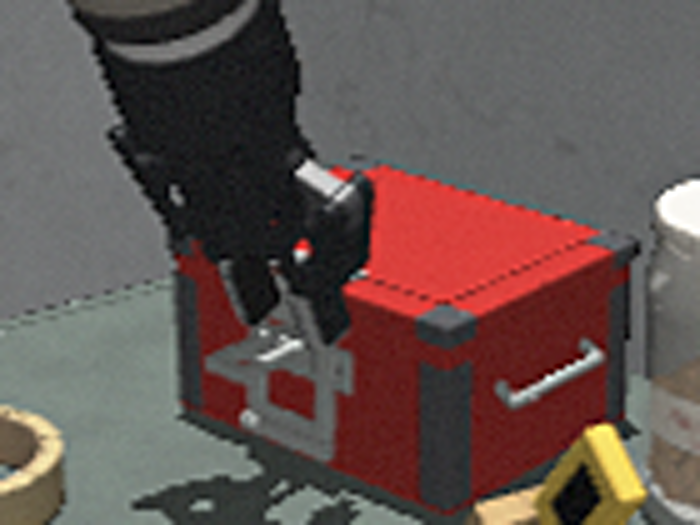

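Run:
```python
from h import *
o=env.observe(); print(o['joint_pos'],o['joint_velocities'],o['joint_torque'])
```

```text
[-0.1329  0.3845  2.097   0.5543  0.3557  0.6915] [-0.012   0.0151  0.0191  0.0587 -0.0344 -0.0719] [ -1.9881 -36.2334 -21.4032   0.9888  -3.9032   0.4349]
```

Emit:
apply_moves(rows=[[0.0,0,-0.02,0,-8,0,0.4],[-0.02,0,-0.04,0,-17,0,0.4],[-0.024,0,-0.044,0,-17,0,0.4],[-0.024,0,-0.044,0,-17,0,0.4]])

```text
t: 13.8
tool_pos: [0.4671, 0.0518, 0.1233]
tcp_rot: [-3.105, -0.108, 0.254]
ft_force: [0.1, 0.1, -0.3]
finger_gap: 0.0343
```

Run:
```python
from h import *
ex=np.array([.9706,.2406,0]);ey=np.array([-.2406,.9706,0]);F=np.array([.520,.082,0])
save('scene','s7.png',(220,130,420,280),4)
o=env.observe(); print(o['t'],o['tool_pos'],(o['tool_pos']-F)@ex,(o['tool_pos']-F)@ey,o['tcp_rot'],o['joint_pos'],o['ft_force'])
Rt=down(.243)*R.from_rotvec([0,np.radians(8),0])
for d,z in((.035,.072),(.021,.072)): print(delta(F-d*ex+[0,0,z],Rt))
```

```text
13.85 [0.4663 0.052  0.1224] -0.05933531593304531 -0.01615768111773748 [-3.1041 -0.1075  0.254 ] [-0.0989  0.3505  1.9249  0.1028  0.7808  1.1459] [0.0315 0.3349 0.1967]
[ 0.019  -0.0139  0.0533 -2.2266  1.8524  0.5913]
[ 0.0329 -0.0137  0.0548 -2.2266  1.8524  0.5913]
```

View pics/s7.png

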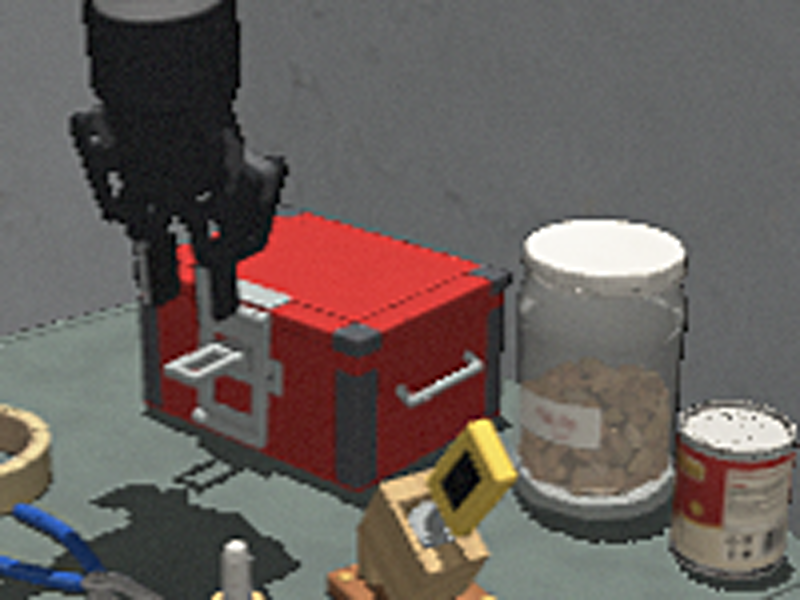

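Run:
```python
from h import *
ex=np.array([.9706,.2406,0]);F=np.array([.520,.082,0])
Rt=down(.243)*R.from_rotvec([0,np.radians(8),0])
for d,z in((.055,.12),(.045,.072),(.03,.072),(.023,.072)): print(delta(F-d*ex+[0,0,z],Rt))
```

```text
[ 0.0042 -0.016   0.0035 -2.2266  1.8524  0.5913]
[ 0.009  -0.014   0.0523 -2.2266  1.8524  0.5913]
[ 0.0239 -0.0138  0.0539 -2.2266  1.8524  0.5913]
[ 0.0309 -0.0137  0.0546 -2.2266  1.8524  0.5913]
```

Emit:
apply_moves(rows=[[0.004,-0.016,0.003,-2.2,1.9,0.6,0.4],[0.007,-0.0145,0.03,-2.2,1.9,0.6,0.4],[0.009,-0.014,0.052,-2.2,1.9,0.6,0.4],[0.024,-0.0138,0.054,-2.2,1.9,0.6,0.4],[0.031,-0.0137,0.0546,-2.2,1.9,0.6,0.4]])

```text
t: 14.35
tool_pos: [0.4968, 0.0763, 0.0705]
tcp_rot: [-3.14, -0.137, 0.242]
ft_force: [-0.2, -0.6, -0.3]
finger_gap: 0.0341
```

Emit:
apply_moves(rows=[[0.002,0,0,0,0,0,0.4],[0.004,0,0.0005,0,0,0,0.4]])

```text
t: 14.55
tool_pos: [0.4994, 0.0769, 0.0714]
tcp_rot: [-3.14, -0.136, 0.242]
ft_force: [-3.7, -1.9, -1.1]
finger_gap: 0.0344
```

Run:
```python
from h import *
ex=np.array([.9706,.2406,0]);ey=np.array([-.2406,.9706,0]);F=np.array([.520,.082,0])
o=env.observe(); print(o['t'],o['tool_pos'],(o['tool_pos']-F)@ex,(o['tool_pos']-F)@ey,o['tcp_rot'],o['joint_pos'],o['ft_force'])
```

```text
14.55 [0.4994 0.0769 0.0714] -0.021239796320272997 2.295547229416576e-05 [-3.1405 -0.136   0.2421] [-0.0205  0.4758  1.9081  0.0618  0.6276  1.2605] [-3.6962 -1.8972 -1.1264]
```

Emit:
apply_moves(rows=[[0.002,0,0,0,0,0,0.4],[0.003,0,0,0,0,0,0.4]])

```text
t: 14.75
tool_pos: [0.4997, 0.0771, 0.0711]
tcp_rot: [-3.14, -0.13, 0.243]
ft_force: [-10.1, -5.4, -0.6]
finger_gap: 0.0345
```

Emit:
apply_moves(rows=[[0.001,0,0,0,0,0,0.4],[0.001,0,0,0,0,0,0.4]])

```text
t: 14.95
tool_pos: [0.4997, 0.0771, 0.0709]
tcp_rot: [-3.14, -0.128, 0.242]
ft_force: [-10.1, -5.8, -0.6]
finger_gap: 0.0346
```

Emit:
apply_moves(rows=[[-0.02,0,0,0,0,0,0.4],[-0.06,0,-0.02,0,0,0,0.4],[-0.1,0,-0.05,0,-8,0,0.4],[-0.1,0,-0.05,0,-8,0,0.4]])

```text
t: 15.35
tool_pos: [0.3991, 0.0521, 0.1104]
tcp_rot: [-3.141, 0.005, 0.241]
ft_force: [0.6, 0.2, -1.6]
finger_gap: 0.0342
```

Run:
```python
from h import *
save('scene','s8.png',(220,150,360,255),5)
save('top','t8.png',(240,190,290,230),14)
o=env.observe(); print(o['t'],o['tool_pos'],o['tcp_rot'],o['ft_force'])
```

```text
15.45 [0.4029 0.0525 0.1091] [ 3.1411 -0.004   0.2416] [0.5011 0.2016 0.2276]
```

View pics/s8.png

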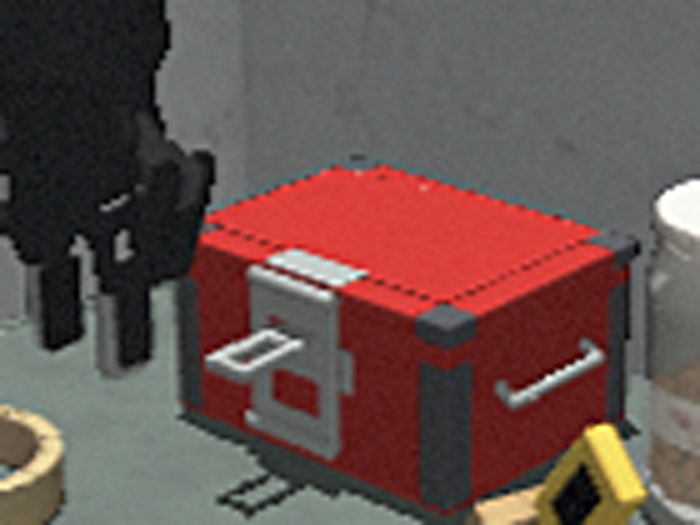

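View pics/t8.png

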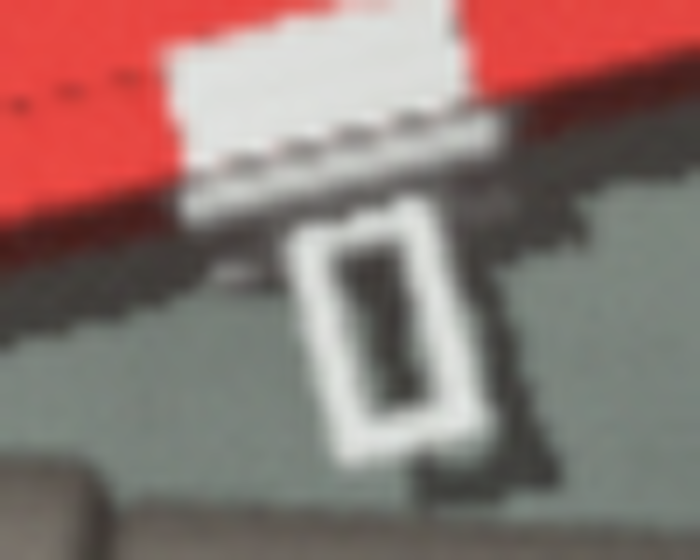

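Run:
```python
from h import *
ex=np.array([.9706,.2406,0]);F=np.array([.520,.082,0])
Rt=down(.243)*R.from_rotvec([0,np.radians(12),0])
for d,z in((.06,.055),(.03,.055),(.024,.055)): print(delta(F-d*ex+[0,0,z],Rt))
```

```text
[ 0.0605 -0.0005  0.0544  0.0371 11.7721 -0.0751]
[ 0.0905 -0.0006  0.0545  0.0371 11.7721 -0.0751]
[ 0.0965 -0.0006  0.0545  0.0371 11.7721 -0.0751]
```

Emit:
apply_moves(rows=[[0.03,0,0.02,0,8,0,0.4],[0.0605,0,0.054,0,12,0,0.4],[0.075,-0.0005,0.0545,0,12,0,0.4],[0.09,-0.0005,0.0545,0,12,0,0.4],[0.094,-0.0005,0.0545,0,12,0,0.4],[0.0965,-0.0005,0.0545,0,12,0,0.4]])

```text
t: 16.05
tool_pos: [0.4954, 0.0762, 0.0531]
tcp_rot: [-3.141, -0.209, 0.242]
ft_force: [-0.4, -0.4, -0.0]
finger_gap: 0.0341
```

Emit:
apply_moves(rows=[[0.002,0,0,0,0,0,0.4],[0.004,0,0.001,0,0,0,0.4]])

```text
t: 16.25
tool_pos: [0.4985, 0.0771, 0.0534]
tcp_rot: [-3.141, -0.207, 0.242]
ft_force: [-4.5, -1.3, -1.0]
finger_gap: 0.0339
```

Run:
```python
from h import *
ex=np.array([.9706,.2406,0]);ey=np.array([-.2406,.9706,0]);F=np.array([.520,.082,0])
o=env.observe(); print(o['t'],o['tool_pos'],(o['tool_pos']-F)@ex,(o['tool_pos']-F)@ey,o['tcp_rot'],o['joint_pos'],o['ft_force'])
```

```text
16.25 [0.4985 0.0771 0.0534] -0.022062787681149162 0.00041059194636721384 [-3.141  -0.2074  0.2418] [-0.0322  0.4885  1.9826  0.1237  0.4738  1.1923] [-4.5163 -1.327  -0.9737]
```

Emit:
apply_moves(rows=[[0.003,0,0,0,0,0,0.4],[0.004,0,0,0,0,0,0.4]])

```text
t: 16.45
tool_pos: [0.499, 0.0775, 0.0527]
tcp_rot: [-3.14, -0.199, 0.242]
ft_force: [-9.5, -8.2, -2.0]
finger_gap: 0.0343
```

Emit:
apply_moves(rows=[[-0.03,0,0,0,0,0,0.6],[-0.07,0,-0.03,0,-8,0,0.7],[-0.1,0,-0.08,0,-12,0,0.7],[-0.1,0,-0.1,0,-12,0,0.7]])

```text
t: 16.85
tool_pos: [0.3859, 0.0493, 0.1328]
tcp_rot: [-3.141, 0.004, 0.242]
ft_force: [0.8, 0.1, 0.4]
finger_gap: 0.0599
```

Run:
```python
from h import *
save('scene','s9.png',(220,150,360,255),5)
o=env.observe(); print(o['t'],o['tool_pos'],o['tcp_rot'],o['joint_pos'],o['ft_force'])
a=cv2.imread('pics/raw_s9.png')[220:310,290:370]
cv2.imwrite('pics/s9p.png',cv2.resize(a,None,fx=7,fy=6.5,interpolation=3))
```

```text
16.9 [0.3873 0.0493 0.1358] [ 3.1405 -0.0023  0.2421] [-0.07    0.2462  2.0303 -0.0005  0.8626  1.259 ] [1.3587 1.5613 2.8105]
```

View pics/s9.png

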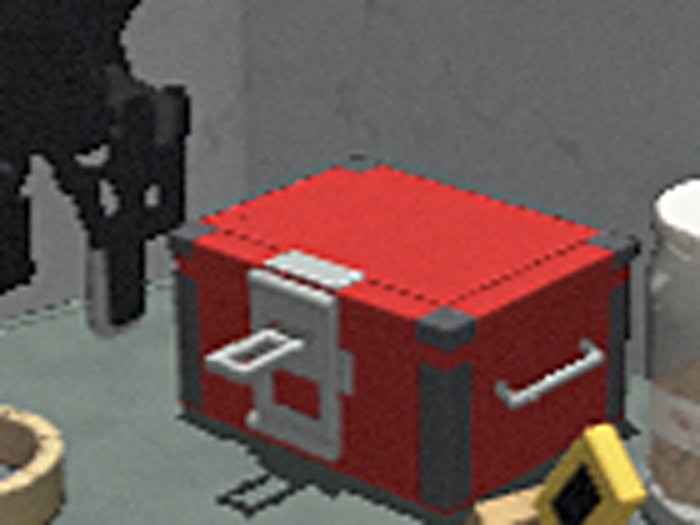

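View pics/s9p.png

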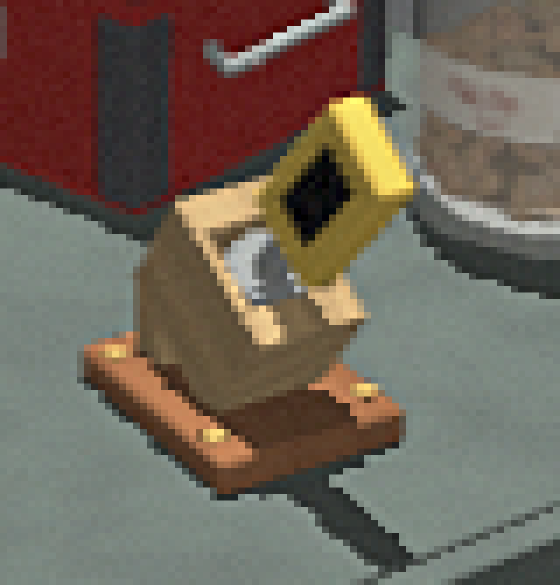

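```bash
cat > pinfit.py <<'E'
from h import *
from scipy.optimize import minimize
def ymask(f,box,S=6,fill=True):
    im=cv2.imread(f); x0,y0,x1,y1=box
    c=cv2.resize(im[y0:y1,x0:x1],None,fx=S,fy=S,interpolation=cv2.INTER_CUBIC)
    h=cv2.cvtColor(c,cv2.COLOR_BGR2HSV)
    m=((h[...,0]>18)&(h[...,0]<34)&(h[...,1]>165)&(h[...,2]>70)).astype(np.uint8)
    n,l,st,_=cv2.connectedComponentsWithStats(m)
    k=1+np.argmax(st[1:,4]); m=(l==k).astype(np.uint8)
    hull=cv2.convexHull(cv2.findNonZero(m)); out=np.zeros_like(m); cv2.fillConvexPoly(out,hull,1)
    return out
B=np.array([[x,y,z] for x in(-.016,.016) for y in(-.006,.006) for z in(-.007,.051)])
def Rpin(az,lean,roll):
    # pin z leans by 'lean' towards azimuth az; x in the lean plane
    return R.from_euler('z',az)*R.from_euler('y',lean)*R.from_euler('z',roll)
def rend(n,P,Rm,box,S=6):
    q=proj(n,P+Rm.apply(B)); q=(q-np.array(box[:2])+.5)*S
    out=np.zeros(((box[3]-box[1])*S,(box[2]-box[0])*S),np.uint8)
    hull=cv2.convexHull(np.round(q*16).astype(np.int32)); cv2.fillConvexPoly(out,hull,1,shift=4); return out
E
python3 - <<'E'
from pinfit import *
views=[('scene','pics/raw_s9.png',(300,220,370,300)),('top','pics/raw_t1.png',(330,190,400,230))]
ms=[ymask(f,b) for _,f,b in views]
for m in ms: print(m.sum()/36, np.argwhere(m).min(0)/6,np.argwhere(m).max(0)/6)
def cost(p,full=False):
    P=np.array(p[:3]);Rm=Rpin(*p[3:6]);c=0
    for (n,f,b),m in zip(views,ms):
        r=rend(n,P,Rm,b); c+=1-(r&m).sum()/max(1,(r|m).sum())
    return c+ 0.3*((p[5]/.3)**2)*.1+.5*(max(0,abs(p[4]-.61)-.05))**2*10
best=None
for az in(-1.5,-1.6,-1.7):
  for lean in(.56,.64):
    x0=np.array([.493,-.145,.077,az,lean,0.])
    sx=np.vstack([x0]+[x0+np.eye(6)[i]*[.006,.006,.006,.1,.06,.1][i] for i in range(6)])
    r=minimize(cost,x0,method='Nelder-Mead',options=dict(initial_simplex=sx,maxiter=400,xatol=1e-4,fatol=1e-5))
    print(r.fun,r.x); 
    if best is None or r.fun<best.fun: best=r
p=best.x;P=p[:3];Rm=Rpin(*p[3:])
print('center',P,'axis',Rm.apply([0,0,1]),'seat(z-29)',P+Rm.apply([0,0,-.029]))
out=[]
for (n,f,b),m in zip(views,ms):
    im=cv2.imread(f)[b[1]:b[3],b[0]:b[2]]; im=cv2.resize(im,None,fx=6,fy=6,interpolation=3)
    for q,col in((m,(0,0,255)),(rend(n,P,Rm,b),(0,255,0))):
        cs,_=cv2.findContours(q,0,1); cv2.drawContours(im,cs,-1,col,1)
    out.append(cv2.copyMakeBorder(im,0,480-im.shape[0],0,0,0)) 
cv2.imwrite('pics/fit1.png',cv2.resize(np.hstack(out),(800,457)))
E
```

```text
Traceback (most recent call last):
  File "pinfit.py", line 9, in ymask
    k=1+np.argmax(st[1:,4]); m=(l==k).astype(np.uint8)
        ~~~~~~~~~^^^^^^^^^^
ValueError: attempt to get argmax of an empty sequence
```

Run:
```python
from h import *
for f,pts in(('pics/raw_s9.png',[(341,238),(346,246),(336,260),(333,252),(320,262),(315,275)]),('pics/raw_t1.png',[(365,210),(375,211),(383,211),(345,211)])):
    h=cv2.cvtColor(cv2.imread(f),cv2.COLOR_BGR2HSV)
    print(f,[h[y,x].tolist() for x,y in pts])
```

```text
pics/raw_s9.png [[26, 147, 246], [25, 152, 247], [23, 161, 128], [131, 157, 13], [18, 101, 88], [19, 102, 107]]
pics/raw_t1.png [[22, 156, 214], [23, 158, 213], [22, 159, 217], [18, 103, 166]]
```

Saturation threshold was too high; I'll use 128.

```bash
sed -i 's/>165)/>130)/' pinfit.py
cat > fit.py <<'E'
from pinfit import *
import sys
def fit(views,x0s,lean0=.61,leanw=5.,out='fit.png',steps=(.006,.006,.006,.1,.06,.1),rollw=.33):
    ms=[ymask(f,b) for _,f,b in views]
    for m in ms: print('area',m.sum()/36)
    def cost(p):
        P=np.array(p[:3]);Rm=Rpin(*p[3:6]);c=0
        for (n,f,b),m in zip(views,ms):
            r=rend(n,P,Rm,b); c+=1-(r&m).sum()/max(1,(r|m).sum())
        return c+rollw*p[5]**2+leanw*max(0,abs(p[4]-lean0)-.05)**2
    best=None
    for x0 in x0s:
        x0=np.array(x0,float)
        sx=np.vstack([x0]+[x0+np.eye(6)[i]*steps[i] for i in range(6)])
        r=minimize(cost,x0,method='Nelder-Mead',options=dict(initial_simplex=sx,maxiter=500,xatol=1e-4,fatol=1e-5))
        print(round(r.fun,4),r.x)
        if best is None or r.fun<best.fun: best=r
    p=best.x;P=p[:3];Rm=Rpin(*p[3:])
    im_=[]
    for (n,f,b),m in zip(views,ms):
        im=cv2.imread(f)[b[1]:b[3],b[0]:b[2]]; im=cv2.resize(im,None,fx=6,fy=6,interpolation=3)
        for q,col in((m,(0,0,255)),(rend(n,P,Rm,b),(0,255,0))):
            cs,_=cv2.findContours(q,0,1); cv2.drawContours(im,cs,-1,col,1)
        im_.append(im)
    H=max(i.shape[0] for i in im_)
    o=np.hstack([cv2.copyMakeBorder(i,0,H-i.shape[0],0,0,0) for i in im_]); s=min(800/o.shape[1],600/o.shape[0])
    cv2.imwrite('pics/'+out,cv2.resize(o,None,fx=s,fy=s))
    return P,Rm
E
python3 - <<'E'
from fit import *
views=[('scene','pics/raw_s9.png',(300,220,370,300)),('top','pics/raw_t1.png',(330,190,400,230))]
P,Rm=fit(views,[[.493,-.145,.077,az,l,0] for az in(-1.55,-1.65) for l in(.58,.64)],out='fit1.png')
print('center',P,'axis',Rm.apply([0,0,1]),'y',Rm.apply([0,1,0]),'seat(z-29)',P+Rm.apply([0,0,-.029]))
E
```

```text
area 411.55555555555554
area 168.83333333333334
0.2258 [ 0.4927 -0.1429  0.0776 -1.7128  0.6035  0.1066]
0.2217 [ 0.4927 -0.1422  0.0784 -1.7059  0.6276  0.1033]
0.2264 [ 0.4927 -0.1433  0.0774 -1.7066  0.5916  0.1059]
0.2224 [ 0.4927 -0.1424  0.0781 -1.7019  0.6212  0.103 ]
center [ 0.4927 -0.1422  0.0784] axis [-0.0791 -0.5819  0.8094] y [ 0.9968 -0.0512  0.0606] seat(z-29) [ 0.495  -0.1253  0.0549]
```

View pics/fit1.png

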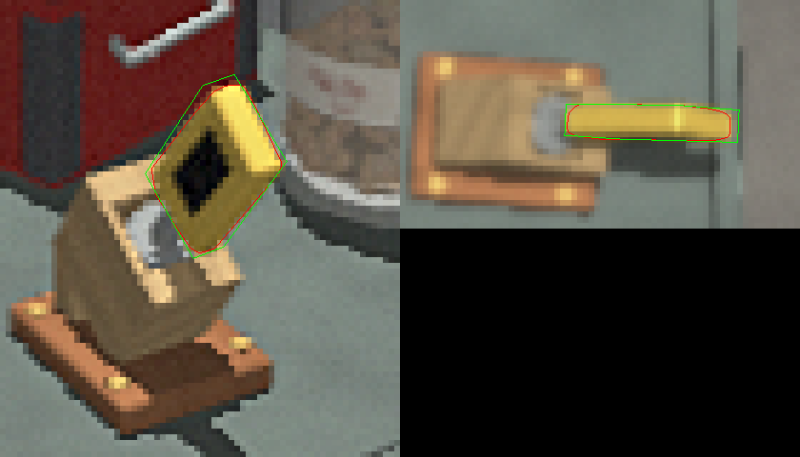

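```bash
cat > pinpose.py <<'E'
from pinfit import *
PC=np.array([.4927,-.1425,.0775]); RP=Rpin(-1.67,.615,.06)
M=RP.as_matrix(); RT=R.from_matrix(np.stack([-M[:,0],M[:,1],-M[:,2]],1))
def tcp(k): return PC+RP.apply([0,0,k])
E
python3 - <<'E'
from pinpose import *
print(RT.as_euler('xyz'),M)
d=delta([.46,-.17,.26],RT);print('W',d, np.linalg.norm(d[3:]))
print(tcp(.086),delta(tcp(.086),RT))
E
```

```text
[ 3.0993 -0.6137  1.545 ] [[-0.0211  0.9981 -0.0571]
 [-0.8172 -0.0501 -0.5741]
 [-0.5759  0.0346  0.8168]]
W [  0.0183   0.2305  -0.1239  20.959   31.3923 -71.357 ] 80.72532210706873
[ 0.4878 -0.1919  0.1477] [  0.0398   0.2583  -0.0116  20.959   31.3923 -71.357 ]
```

Emit:
apply_moves(rows=[[0,0.01,-0.05,2,3,-7,0.5],[0.002,0.04,-0.1,4,6,-14,0.5],[0.018,0.2305,-0.124,21,31.4,-71.4,0.5],[0.018,0.2305,-0.124,21,31.4,-71.4,0.5],[0.018,0.2305,-0.124,21,31.4,-71.4,0.5],[0.018,0.2305,-0.124,21,31.4,-71.4,0.5],[0.018,0.2305,-0.124,21,31.4,-71.4,0.5],[0.018,0.2305,-0.124,21,31.4,-71.4,0.5],[0.018,0.2305,-0.124,21,31.4,-71.4,0.5],[0.018,0.2305,-0.124,21,31.4,-71.4,0.5],[0.018,0.2305,-0.124,21,31.4,-71.4,0.5]])

```text
t: 18.0
tool_pos: [0.4605, -0.1706, 0.2547]
tcp_rot: [3.102, -0.617, 1.547]
ft_force: [-0.2, 0.0, -0.6]
finger_gap: 0.043
```

Run:
```python
from pinpose import *
o=env.observe(); print(o['t'],o['tool_pos'],o['tcp_rot'],o['joint_pos'],o['ft_force'],o['finger_gap'])
for k in(.096,.066,.026): print(delta(tcp(k),RT))
```

```text
18.0 [ 0.4605 -0.1706  0.2547] [ 3.1024 -0.6167  1.5468] [-0.7916  0.4488  1.4979  0.4595  1.6187 -0.8332] [-0.1583  0.041  -0.5869] 0.0430207222244042
[-0.0786  0.0247  0.0664 -0.2426 -0.1718  0.0778]
[-0.0787  0.0249  0.0964 -0.2426 -0.1718  0.0778]
[-0.0788  0.025   0.1364 -0.2426 -0.1718  0.0778]
```

Emit:
apply_moves(rows=[[-0.0786,0.0248,0.0664,-0.2,-0.2,0,0.5],[-0.0786,0.0248,0.0664,-0.2,-0.2,0,0.5],[-0.0787,0.0248,0.0864,-0.2,-0.2,0,0.5],[-0.0787,0.0248,0.0864,-0.2,-0.2,0,0.5]])

```text
t: 18.4
tool_pos: [0.4869, -0.184, 0.1369]
tcp_rot: [3.108, -0.616, 1.539]
ft_force: [0.8, 0.5, 0.7]
finger_gap: 0.0427
```

Run:
```python
from pinpose import *
save('scene','s10.png',(290,180,390,300),5);save('top','t10.png',(320,170,420,250),6)
o=env.observe(); print(o['t'],o['tool_pos'],o['tcp_rot'],o['ft_force'],o['finger_gap'])
for k in(.066,.026): print(delta(tcp(k),RT))
```

```text
18.5 [ 0.4882 -0.1857  0.1406] [ 3.1012 -0.6111  1.5427] [ 0.238  -0.0681  0.4896] 0.04258915330179497
[-0.0009  0.0001  0.0106 -0.0325  0.1529 -0.1042]
[-0.0008  0.0001  0.0506 -0.0325  0.1529 -0.1042]
```

View pics/s10.png

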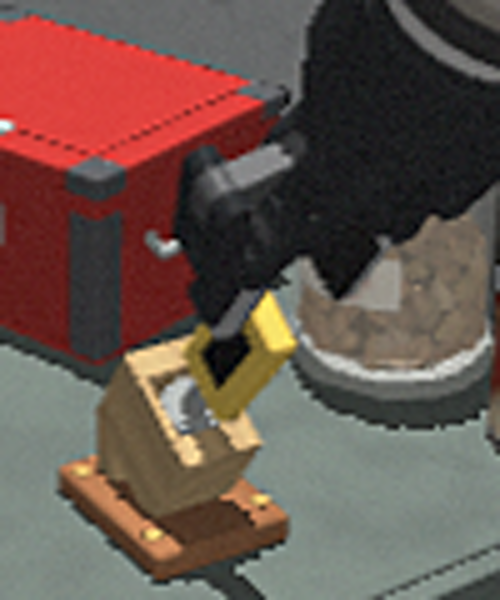

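View pics/t10.png

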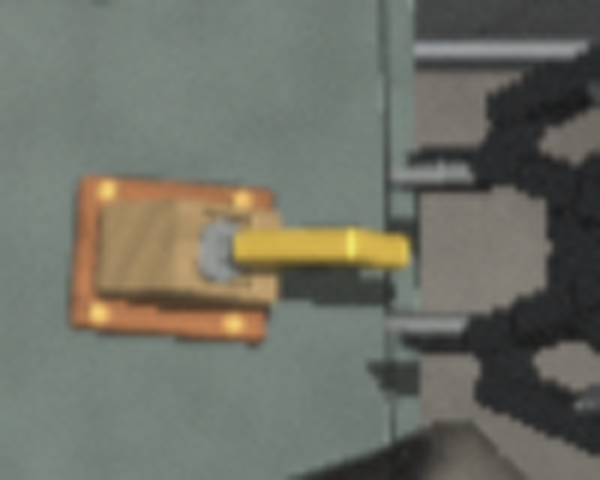

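Emit:
apply_moves(rows=[[-0.0008,0,0.025,0,0.1,0,0.5],[-0.0008,0,0.05,0,0.1,0,0.5],[-0.0008,0,0.0506,0,0.1,0,0.5],[-0.0008,0,0.0506,0,0.1,0,0.5]])

```text
t: 18.9
tool_pos: [0.4916, -0.1581, 0.0999]
tcp_rot: [3.099, -0.611, 1.544]
ft_force: [0.3, -0.8, -0.4]
finger_gap: 0.0428
```

Run:
```python
from pinpose import *
save('scene','s11.png',(290,180,390,300),5);save('top','t11.png',(320,170,420,250),6)
o=env.observe(); print(o['t'],o['tool_pos'],o['tcp_rot'],o['ft_force'],o['finger_gap'])
```

```text
19.0 [ 0.4918 -0.1587  0.1   ] [ 3.0978 -0.6105  1.544 ] [ 0.5982 -0.5471 -0.446 ] 0.04233074746123508
```

View pics/s11.png

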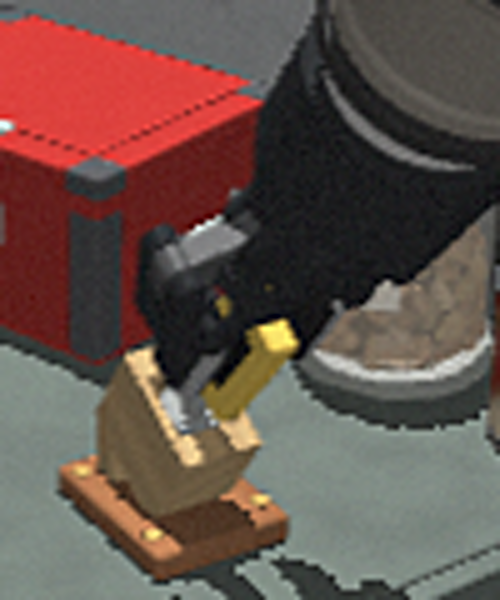

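View pics/t11.png

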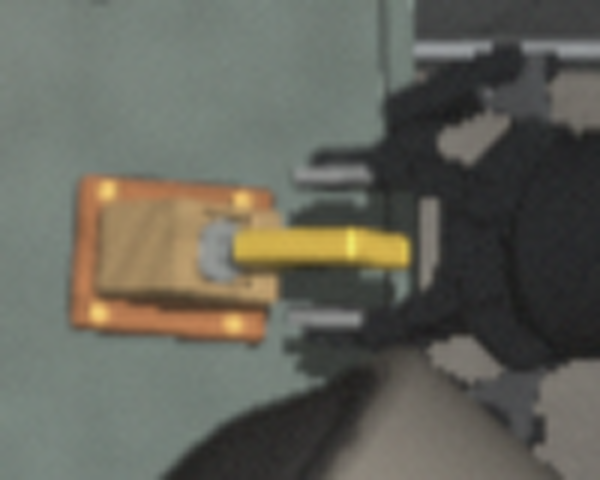

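Emit:
apply_moves(rows=[[0,0,0,0,0,0,0.1],[0,0,0,0,0,0,0.0],[0,0,0,0,0,0,0.0],[0,0,0,0,0,0,0.0],[0,0,0,0,0,0,0.0]], force=50)

```text
t: 19.5
tool_pos: [0.4913, -0.158, 0.0987]
tcp_rot: [3.1, -0.612, 1.543]
ft_force: [-1.1, -3.3, 6.0]
finger_gap: 0.0114
```

Run:
```python
from pinpose import *
o=env.observe(); print(o['t'],o['tool_pos'],o['tcp_rot'],o['ft_force'],o['wrist_torque'],o['finger_gap'])
```

```text
19.5 [ 0.4913 -0.158   0.0987] [ 3.1    -0.612   1.5427] [-1.1326 -3.2996  5.9714] [-0.2257  0.0425  0.0065] 0.01139772524263031
```

Run:
```python
from pinpose import *
p,r=pose()
u=Rpin(-1.65,.57,0).apply([0,0,1]); print(r.inv().apply(u)*.045)
```

```text
[ 0.0019  0.0006 -0.045 ]
```

Emit:
apply_moves(rows=[[0.0005,0.0001,-0.01,0,0,0,0.0],[0.0009,0.0002,-0.02,0,0,0,0.0],[0.0013,0.0004,-0.03,0,0,0,0.0],[0.0018,0.0005,-0.04,0,0,0,0.0],[0.0022,0.0006,-0.055,0,0,0,0.0]])

```text
t: 20.0
tool_pos: [0.4882, -0.1872, 0.1451]
tcp_rot: [3.102, -0.614, 1.542]
ft_force: [0.7, -0.4, -1.2]
finger_gap: 0.0115
```

Run:
```python
from pinpose import *
save('scene','s12.png',(290,150,410,300),4);save('top','t12.png',(320,170,440,250),6)
o=env.observe(); print(o['t'],o['tool_pos'],o['tcp_rot'],o['ft_force'],o['wrist_torque'],o['finger_gap'])
```

```text
20.1 [ 0.4891 -0.1887  0.1461] [ 3.0981 -0.6106  1.5433] [ 0.8421 -0.307  -0.3907] [-0.305   0.0314  0.023 ] 0.011110354181724538
```

View pics/s12.png

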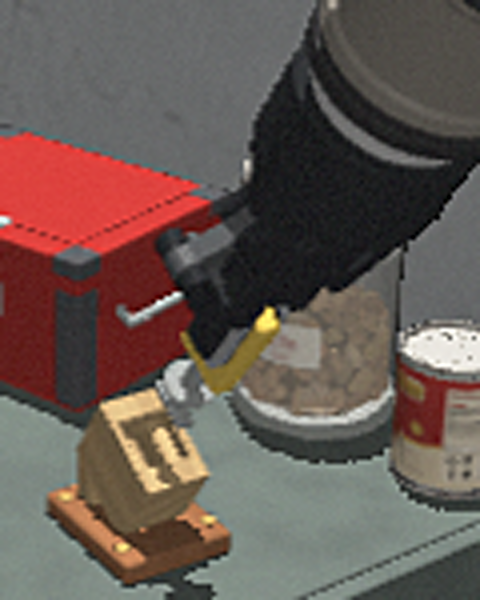

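View pics/t12.png

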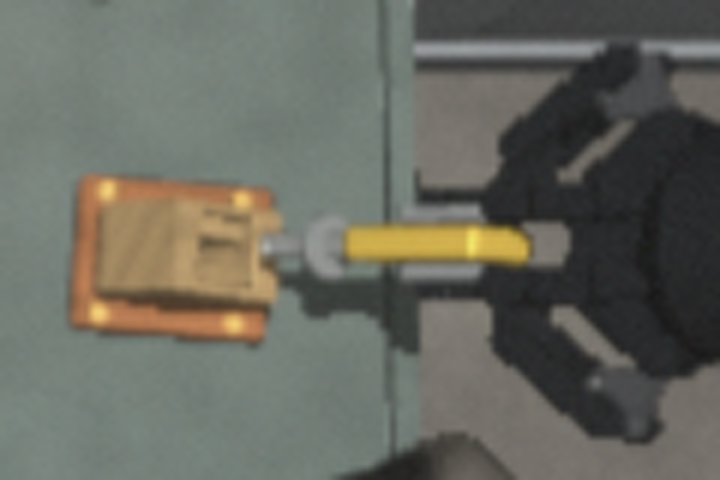

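Run:
```python
from h import *
p,r=pose()
Rt=down(.243)
print(delta([.485,-.205,.22],r),delta([.47,-.15,.27],Rt))
for P in([.47,0,.25],[.4905,.075,.2],[.4905,.075,.18]): print(delta(P,Rt))
```

```text
[ 0.0289 -0.0006 -0.0701  0.      0.      0.    ] [  0.1023  -0.0167  -0.0804 -20.6084 -31.3703  71.2707]
[  0.2137  -0.0252   0.0216 -20.6084 -31.3703  71.2707]
[  0.2469  -0.0105   0.1066 -20.6084 -31.3703  71.2707]
[  0.2354  -0.0112   0.123  -20.6084 -31.3703  71.2707]
```

Emit:
apply_moves(rows=[[0.005,0,-0.035,0,0,0,0],[0.029,0,-0.07,0,0,0,0],[0.1,-0.0167,-0.08,-20.6,-31.4,71.3,0],[0.1,-0.0167,-0.08,-20.6,-31.4,71.3,0],[0.15,-0.02,-0.04,-20.6,-31.4,71.3,0],[0.18,-0.022,-0.01,-20.6,-31.4,71.3,0],[0.2137,-0.025,0.0216,-20.6,-31.4,71.3,0],[0.2137,-0.025,0.0216,-20.6,-31.4,71.3,0],[0.2137,-0.025,0.0216,-20.6,-31.4,71.3,0],[0.2137,-0.025,0.0216,-20.6,-31.4,71.3,0],[0.2137,-0.025,0.0216,-20.6,-31.4,71.3,0],[0.2137,-0.025,0.0216,-20.6,-31.4,71.3,0]])

```text
t: 21.3
tool_pos: [0.4692, 0.002, 0.2489]
tcp_rot: [-3.14, 0.005, 0.239]
ft_force: [0.2, -0.7, 0.1]
finger_gap: 0.0117
```

Run:
```python
from h import *
o=env.observe(); print(o['t'],o['tool_pos'],o['tcp_rot'],o['joint_pos'],o['ft_force'],o['finger_gap'])
for P in([.4905,.075,.2],[.4905,.075,.18]): print(delta(P,down(.243)))
```

```text
21.3 [0.4692 0.002  0.2489] [-3.1403  0.0047  0.2394] [-0.1589  0.2421  1.6644 -0.0007  1.24    1.1727] [ 0.155  -0.7313  0.0711] 0.011717392436297906
[ 0.0382 -0.0658  0.0488 -0.0735  0.2688 -0.2047]
[ 0.0383 -0.0658  0.0688 -0.0735  0.2688 -0.2047]
```

Emit:
apply_moves(rows=[[0.038,-0.066,0.049,0,0.2,-0.2,0],[0.038,-0.066,0.049,0,0.2,-0.2,0],[0.038,-0.066,0.069,0,0.2,-0.2,0],[0.038,-0.066,0.069,0,0.2,-0.2,0]])

```text
t: 21.7
tool_pos: [0.4883, 0.0757, 0.1772]
tcp_rot: [-3.137, 0.006, 0.249]
ft_force: [-0.1, -0.3, -1.1]
finger_gap: 0.0114
```

Run:
```python
from h import *
save('scene','s13.png',(230,130,330,250),5);save('top','t13.png',(220,170,320,250),6)
o=env.observe(); print(o['t'],o['tool_pos'],o['tcp_rot'],o['joint_pos'],o['ft_force'],o['finger_gap'])
for l in('pin_foot','pin_center','staple_slot'):
    r=env.landmark_of('scene',l)[:1]; print(l,[(np.round(q['point'],1),round(q['confidence'],2)) for q in r])
p,r=pose()
print('pred foot',proj('scene',p+r.apply([0,0,.077])),'center',proj('scene',p+r.apply([0,0,.026])))
```

```text
21.8 [0.4902 0.0745 0.1801] [-3.1385  0.0001  0.2471] [-0.0056  0.3582  1.7049  0.0034  1.0794  1.3165] [-0.8538  0.2925 -0.0002] 0.011080415487824711
pin_foot [(array([271.5, 202. ]), 0.66)]
pin_center [(array([269.4, 183.2]), 0.59)]
staple_slot [(array([269.3, 220. ]), 0.68)]
pred foot [[270.7316 203.8886]] center [[269.9148 181.7551]]
```

View pics/s13.png

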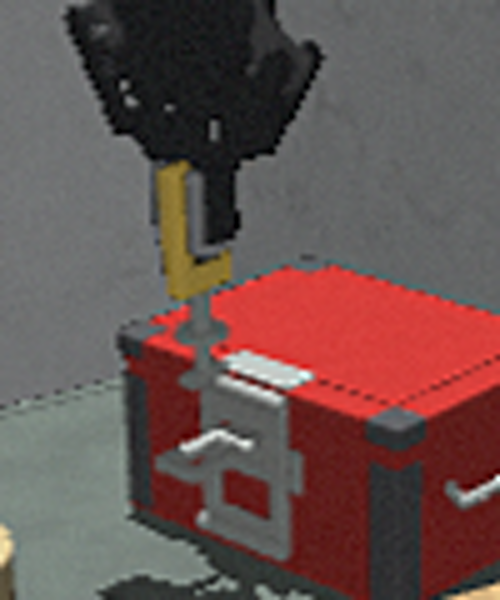

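View pics/t13.png

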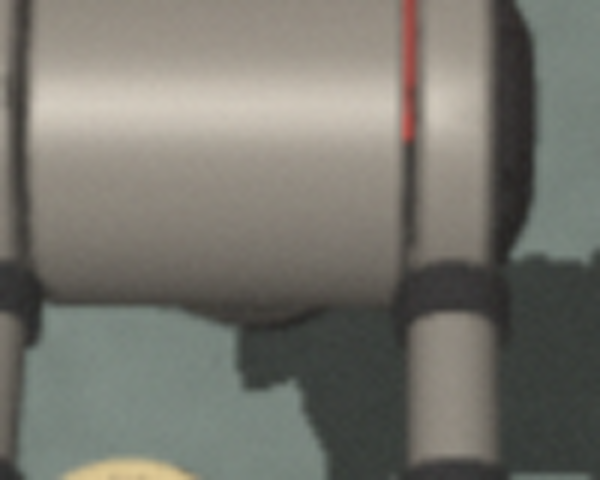

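Run:
```python
from h import *
a=cv2.imread('pics/raw_s9.png')[205:235,250:300]; b=cv2.imread('pics/raw_t8.png')[195:228,250:285]
a=cv2.resize(a,None,fx=12,fy=12,interpolation=cv2.INTER_LANCZOS4);b=cv2.resize(b,None,fx=14,fy=14,interpolation=cv2.INTER_LANCZOS4)
F=np.array([.520,.082,0]);ex=np.array([.9706,.2406,0]);ey=np.array([-.2406,.9706,0])
def poly(S,hx,hy,z):return [S+ex*i*hx+ey*j*hy+[0,0,z-S[2]] for i,j in((-1,-1),(-1,1),(1,1),(1,-1))]
S=F-.03*ex+[0,0,.065]
for im,n,o,s in((a,'scene',(250,205),12),(b,'top',(250,195),14)):
    for pl,c in((poly(S,.0135,.0055,.065),(0,255,0)),(poly(S+ex*.005,.025,.012,.065),(0,0,255))):
        q=(proj(n,pl)-o+.5)*s; cv2.polylines(im,[np.round(q).astype(np.int32)],True,c,1)
cv2.imwrite('pics/sl_s.png',a);cv2.imwrite('pics/sl_t.png',b)
print(S)
```

```text
[0.4909 0.0748 0.065 ]
```

View pics/sl_s.png

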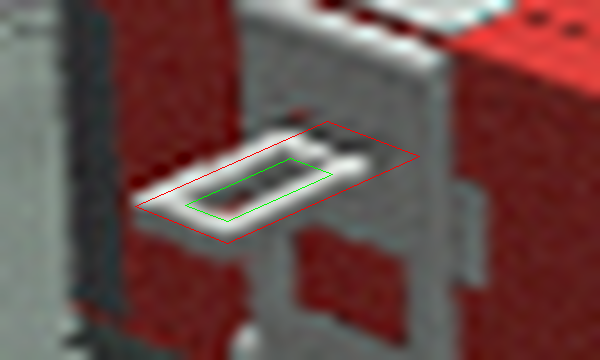

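View pics/sl_t.png

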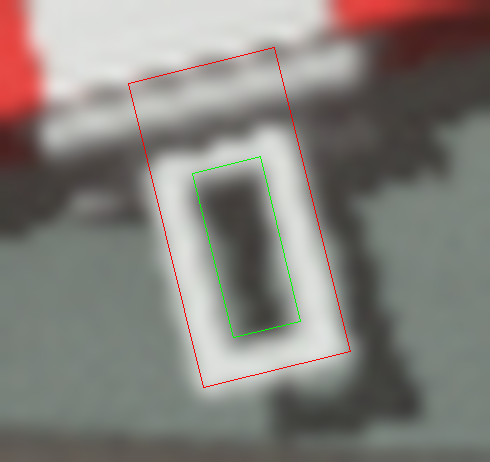

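```bash
cat > ov.py <<'E'
from h import *
def wire(tilt,dx,k=.026,dy=0):
    # polylines of pin in tool frame: pin z=-tool z, pin at tool z offset k (centre ahead of TCP); tilt about tool y about grasp pt
    def box(hx,hy,z0,z1):
        L=[]
        for z in(z0,z1): L.append([(i*hx,j*hy,z) for i,j in((-1,-1),(-1,1),(1,1),(1,-1),(-1,-1))])
        for i,j in((-1,-1),(-1,1),(1,1),(1,-1)): L.append([(i*hx,j*hy,z0),(i*hx,j*hy,z1)])
        return L
    t=np.linspace(0,2*np.pi,25)
    cyl=lambda r,z:[(r*np.cos(a),r*np.sin(a),z) for a in t]
    L=box(.016,.006,-.007,.051)+box(.012,.004,-.051,-.044)+[cyl(.012,-.029)]
    L+=[[(-.004,0,-.044),(-.004,0,-.029)],[(.004,0,-.044),(.004,0,-.029)],[(0,0,-.051),(0,0,.051)]]
    Q=R.from_rotvec([0,tilt,0]); out=[]
    for l in L:
        a=np.array(l,float)*[1,1,-1]+[0,0,k]  # into tool frame (mirror ok: symmetric)
        out.append(Q.apply(a-[0,0,-.002])+[dx,dy,-.002])
    return out
def overlay(raw,n,p,r,boxc,s,outf,**kw):
    im=cv2.imread(raw); x0,y0,x1,y1=boxc
    im=cv2.resize(im[y0:y1,x0:x1],None,fx=s,fy=s,interpolation=cv2.INTER_CUBIC); raw_=im.copy()
    for l in wire(**kw):
        q=(proj(n,p+r.apply(l))-[x0,y0]+.5)*s
        cv2.polylines(im,[np.round(q).astype(np.int32)],False,(255,255,0),1,cv2.LINE_AA)
    cv2.imwrite('pics/'+outf,np.hstack([raw_,im]))
E
python3 - <<'E'
from ov import *
p,r=pose()
overlay('pics/raw_s13.png','scene',p,r,(245,155,300,213),7,'ov1.png',tilt=0,dx=0)
E
```

```text
(no output)
```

View pics/ov1.png

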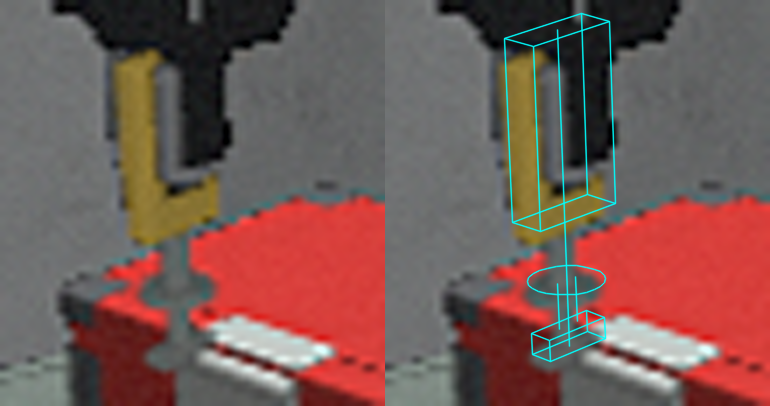

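Emit:
apply_moves(rows=[[0,0,-0.035,0,0,8,0],[0,0,-0.035,0,0,45.4,0],[0,0,-0.035,0,0,45.4,0],[0,0,-0.035,0,0,45.4,0],[0,0,-0.035,0,0,45.4,0],[0,0,-0.035,0,0,45.4,0],[0,0,-0.035,0,0,45.4,0],[0,0,-0.035,0,0,45.4,0]])

```text
t: 22.75
tool_pos: [0.4907, 0.0741, 0.2157]
tcp_rot: [-3.138, 0.0, -0.544]
ft_force: [-0.2, -0.7, -0.0]
finger_gap: 0.0114
```

Run:
```python
from ov import *
save('scene','s14.png')
o=env.observe(); print(o['t'],o['tool_pos'],o['tcp_rot'])
p,r=pose()
overlay('pics/raw_s14.png','scene',p,r,(245,140,300,198),7,'ov2.png',tilt=0,dx=0,k=.028)
```

```text
22.8 [0.4906 0.0742 0.2155] [-3.1384  0.0006 -0.5444]
```

View pics/ov2.png

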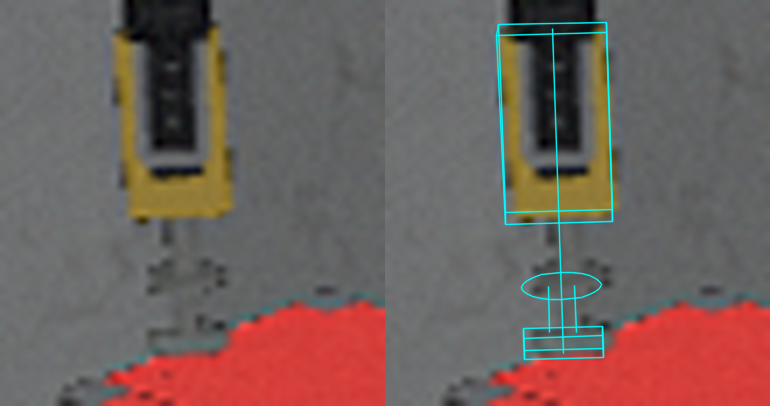

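Run:
```python
from ov import *
p,r=pose()
overlay('pics/raw_s14.png','scene',p,r,(245,140,300,198),7,'ov3.png',tilt=.03,dx=.0008,k=.0255)
```

```text
(no output)
```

View pics/ov3.png

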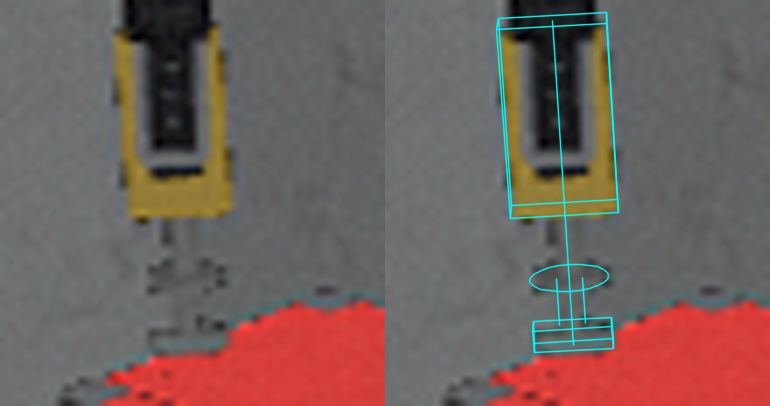

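Run:
```python
from ov import *
Rt=down(.243)*R.from_rotvec([0,-.03,0])
for z in(.215,.148): print(delta([.4903,.0750,z],Rt))
```

```text
[ -0.0007  -0.0005   0.0005  -0.8605  -1.6692 -45.1102]
[ -0.0006  -0.0003   0.0675  -0.8605  -1.6692 -45.1102]
```

Emit:
apply_moves(rows=[[-0.0006,-0.0004,0,-0.86,-1.67,-45.1,0],[-0.0006,-0.0004,0,-0.86,-1.67,-45.1,0],[-0.0006,-0.0004,0,-0.86,-1.67,-45.1,0],[-0.0006,-0.0004,0,-0.86,-1.67,-45.1,0],[-0.0006,-0.0004,0.02,-0.86,-1.67,-45.1,0],[-0.0006,-0.0004,0.045,-0.86,-1.67,-45.1,0],[-0.0006,-0.0003,0.064,-0.86,-1.67,-45.1,0],[-0.0006,-0.0003,0.0675,-0.86,-1.67,-45.1,0],[-0.0006,-0.0003,0.0675,-0.86,-1.67,-45.1,0],[-0.0006,-0.0003,0.0675,-0.86,-1.67,-45.1,0]])

```text
t: 23.8
tool_pos: [0.4908, 0.0752, 0.1485]
tcp_rot: [3.141, 0.029, 0.242]
ft_force: [-0.3, -0.5, -0.1]
finger_gap: 0.0113
```

Run:
```python
from ov import *
o=env.observe(); print(o['t'],o['tool_pos'],o['tcp_rot'],o['ft_force'])
save('scene','s15.png')
p,r=pose(); print(p)
overlay('pics/raw_s15.png','scene',p,r,(245,175,300,233),7,'ov4.png',tilt=.03,dx=.0008,k=.0255)
```

```text
23.8 [0.4908 0.0752 0.1485] [3.1414 0.0292 0.2421] [-0.2933 -0.5304 -0.0754]
[0.4908 0.0752 0.1486]
```

View pics/ov4.png

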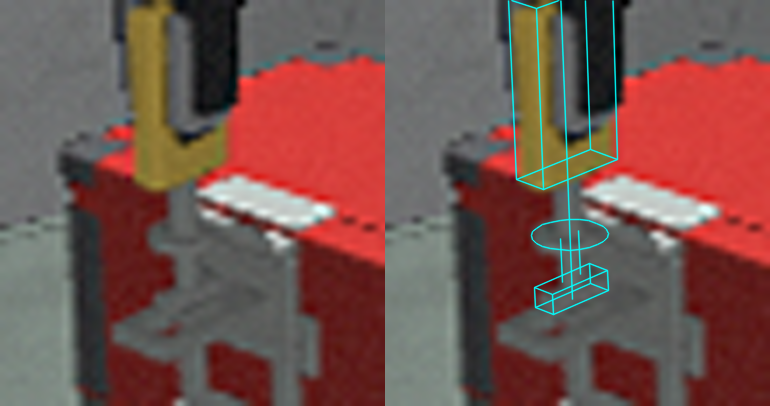

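Emit:
apply_moves(rows=[[0,0,0.004,0,0,0,0],[0,0,0.008,0,0,0,0],[0,0,0.011,0,0,0,0]])

```text
t: 24.15
tool_pos: [0.4897, 0.0752, 0.1363]
tcp_rot: [-3.141, 0.031, 0.242]
ft_force: [0.1, -0.2, -0.9]
finger_gap: 0.0115
```

Emit:
apply_moves(rows=[[0,0,0.004,0,0,0,0],[0,0,0.008,0,0,0,0],[0,0,0.011,0,0,0,0]])

```text
t: 24.45
tool_pos: [0.4893, 0.0751, 0.125]
tcp_rot: [-3.141, 0.031, 0.242]
ft_force: [-0.1, -0.4, 0.1]
finger_gap: 0.0113
```

Run:
```python
from ov import *
o=env.observe(); print(o['t'],o['tool_pos'],o['tcp_rot'],o['ft_force'])
save('scene','s16.png',(235,165,315,245),7)
```

```text
24.45 [0.4893 0.0751 0.125 ] [-3.1412  0.0315  0.2419] [-0.0504 -0.3781  0.0781]
```

View pics/s16.png

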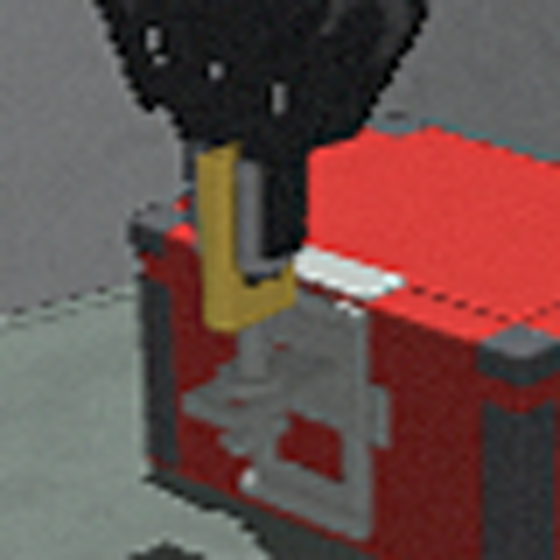

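Emit:
apply_moves(rows=[[0.0005,0,0.003,0,0,0,0],[0.0007,0,0.005,0,0,0,0],[0.0007,0,0.006,0,0,0,0]])

```text
t: 24.8
tool_pos: [0.4906, 0.0754, 0.1232]
tcp_rot: [3.141, 0.028, 0.242]
ft_force: [-11.6, -0.1, 42.1]
finger_gap: 0.0113
```

Emit:
apply_moves(rows=[[0,0,0.0015,0,0,0,0],[0,0,0.0015,0,0,0,0]])

```text
t: 25.0
tool_pos: [0.4917, 0.0757, 0.1229]
tcp_rot: [3.141, 0.024, 0.242]
ft_force: [-8.9, 1.7, 38.3]
finger_gap: 0.0112
```

Emit:
apply_moves(rows=[[-0.0005,0,-0.003,0,0,0,0],[-0.0005,0,-0.004,0,0,0,0]])

```text
t: 25.2
tool_pos: [0.4904, 0.0753, 0.1231]
tcp_rot: [3.141, 0.028, 0.242]
ft_force: [0.7, 0.3, 3.0]
finger_gap: 0.0114
```

Run:
```python
from ov import *
o=env.observe(); print(o['t'],o['tool_pos'],o['tcp_rot'],o['ft_force'],o['wrist_torque'],o['joint_pos'])
save('scene','s17.png',(235,165,315,245),7)
```

```text
25.2 [0.4904 0.0753 0.1231] [3.1413 0.028  0.242 ] [0.6525 0.2617 2.9678] [ 0.1084 -0.1511 -0.0103] [ 0.0019  0.4457  1.7513 -0.0085  0.9718  1.3356]
```

View pics/s17.png

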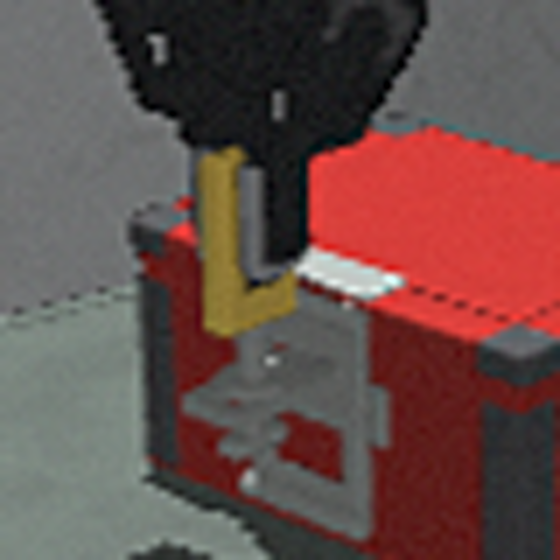

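Run:
```python
from ov import *
p,r=pose()
print(r.inv().apply([0,0,90]), r.inv().apply([0,0,1]))
ex=np.array([.9706,.2406,0]);ey=np.array([-.2406,.9706,0])
print(r.inv().apply(.0008*(ex-ey)+[0,0,.0005]))
```

```text
[ -2.5326   0.0226 -89.9644] [-0.0281  0.0003 -0.9996]
[ 0.0008  0.0008 -0.0005]
```

Emit:
apply_moves(rows=[[0.0001,0,-0.0005,-0.2,0,-8,0],[0.0002,0.0001,-0.0005,-0.45,0,-16,0],[0.0003,0.0002,-0.0005,-0.7,0,-24,0],[0.0004,0.0002,-0.0005,-0.9,0,-32,0],[0.0005,0.0003,-0.0005,-1.1,0,-40,0],[0.0006,0.0004,-0.0005,-1.35,0,-48,0]])

```text
t: 25.85
tool_pos: [0.4902, 0.0754, 0.123]
tcp_rot: [-3.139, 0.029, 1.085]
ft_force: [-4.4, 2.9, 12.2]
finger_gap: 0.0111
```

Run:
```python
from ov import *
o=env.observe(); print(o['t'],o['tool_pos'],o['tcp_rot'],o['ft_force'],o['wrist_torque'],o['joint_pos'])
p,r=pose(); print(r.inv().apply([0,0,90-48]))
```

```text
25.85 [0.4902 0.0754 0.123 ] [-3.1388  0.0289  1.0853] [-4.4129  2.9214 12.204 ] [ 0.7092  0.7291 -0.0598] [ 0.0126  0.4419  1.7584 -0.0294  0.9578  0.5152]
[ -1.215   -0.1172 -41.9823]
```

Emit:
apply_moves(rows=[[0.0001,0.0001,-0.0007,-0.2,0,-8,0],[0.0002,0.0002,-0.0007,-0.45,0,-16,0],[0.0002,0.0003,-0.0007,-0.7,-0.1,-24,0],[0.0002,0.0004,-0.0007,-0.9,-0.1,-32,0],[0.0003,0.0005,-0.0007,-1.1,-0.1,-40,0],[0.0003,0.0005,-0.0007,-1.2,-0.1,-43,0],[0.0003,0.0005,-0.0007,-1.2,-0.1,-43,0]])

```text
t: 26.55
tool_pos: [0.4901, 0.0758, 0.1231]
tcp_rot: [-3.137, 0.027, 1.832]
ft_force: [-3.0, 4.4, 6.3]
finger_gap: 0.0112
```

Run:
```python
from ov import *
o=env.observe(); print(o['t'],o['tool_pos'],o['tcp_rot'],o['ft_force'],o['wrist_torque'],o['joint_pos'],o['finger_gap'])
save('scene','s18.png',(235,165,315,245),7)
```

```text
26.55 [0.4901 0.0758 0.1231] [-3.1367  0.0275  1.8321] [-3.0002  4.4363  6.3037] [ 0.9306  0.6041 -0.0166] [ 0.0156  0.4338  1.7725 -0.0346  0.9336 -0.2251] 0.011203066429289431
```

View pics/s18.png

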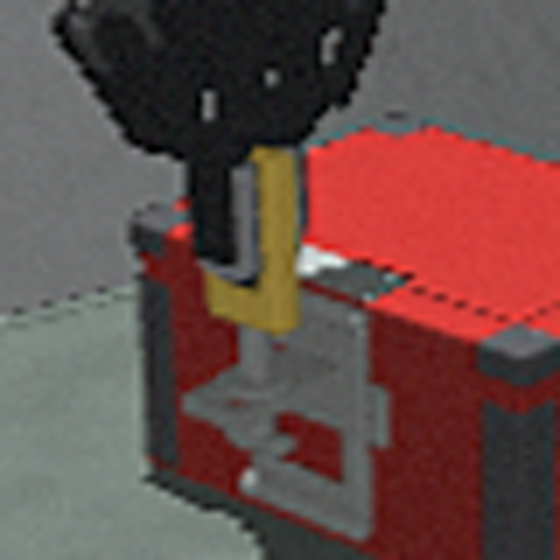

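Emit:
apply_moves(rows=[[0,0,0,0,0,0,0.2],[0,0,0,0,0,0,0.35],[0,0,0,0,0,0,0.4],[0,0,0,0,0,0,0.4]])

```text
t: 27.0
tool_pos: [0.4908, 0.0748, 0.1229]
tcp_rot: [-3.138, 0.029, 1.831]
ft_force: [-0.0, -0.2, 0.4]
finger_gap: 0.0343
```

Emit:
apply_moves(rows=[[0,0,-0.02,0,0,0,0.4],[0,0,-0.05,0,0,0,0.4],[0,0,-0.1,0,0,0,0.4],[0,0,-0.14,0,0,0,0.4],[0,0,-0.14,0,0,0,0.4]])

```text
t: 27.5
tool_pos: [0.4928, 0.0791, 0.2687]
tcp_rot: [3.134, 0.032, 1.831]
ft_force: [1.3, 0.0, -0.5]
finger_gap: 0.0341
```

Run:
```python
from ov import *
o=env.observe(); print(o['t'],o['tool_pos'],o['tcp_rot'],o['ft_force'],o['finger_gap'])
save('scene','s19.png',(235,165,315,245),7)
```

```text
27.5 [0.4928 0.0791 0.2687] [3.1344 0.0321 1.8307] [ 1.3092  0.0144 -0.4779] 0.03408984091828959
```

View pics/s19.png

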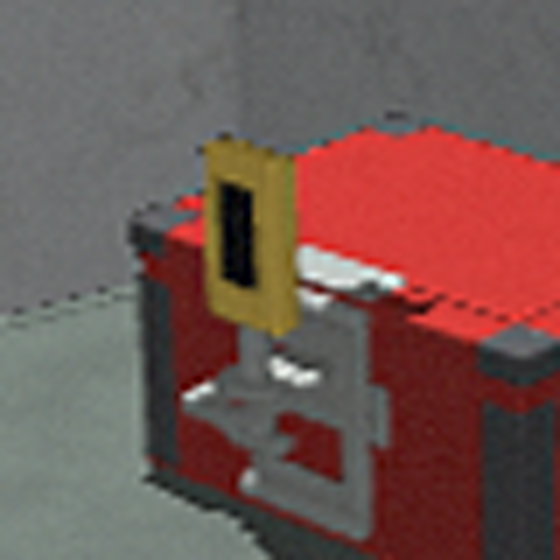

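Run:
```python
from ov import *
p,r=pose(); print(delta([.40,.1,.40],r),delta([.31,.23,.40],r))
```

```text
[ 0.0396 -0.0827 -0.1358  0.      0.      0.    ] [ 0.1883 -0.1363 -0.1405  0.      0.      0.    ]
```

Emit:
apply_moves(rows=[[0.01,-0.02,-0.05,0,0,0,0.4],[0.03,-0.06,-0.1,0,0,0,0.4],[0.04,-0.083,-0.136,0,0,0,0.4],[0.188,-0.136,-0.14,0,0,0,0.4],[0.188,-0.136,-0.14,0,0,0,0.4],[0.188,-0.136,-0.14,0,0,0,0.4],[0.188,-0.136,-0.14,0,0,0,0.4],[0.188,-0.136,-0.14,0,0,0,0.4]])

```text
t: 28.35
tool_pos: [0.3085, 0.231, 0.3971]
tcp_rot: [-3.136, 0.029, 1.835]
ft_force: [0.4, -0.6, -0.2]
finger_gap: 0.0342
```

Run:
```python
from ov import *
o=env.observe(); print(o['t'],o['tool_pos'],o['ft_force'])
save('scene','s20.png');save('top','t20.png',(230,170,300,230),10)
# overlay ideal seated pin
ey=np.array([-.2406,.9706,0])
S=np.array([.4909,.0748,.094])
def ov(n,raw,box,s,f):
    im=cv2.imread(raw);x0,y0,x1,y1=box
    im=cv2.resize(im[y0:y1,x0:x1],None,fx=s,fy=s,interpolation=cv2.INTER_CUBIC);r0=im.copy()
    r=R.from_matrix(np.stack([ey,-np.array([.9706,.2406,0]),[0,0,1]],1))
    for l in wire(0,0,k=0):
        q=(proj(n,S+r.apply(l*np.array([1,1,-1])))-[x0,y0]+.5)*s
        cv2.polylines(im,[np.round(q).astype(np.int32)],False,(255,255,0),1,cv2.LINE_AA)
    cv2.imwrite('pics/'+f,np.hstack([r0,im]))
ov('scene','pics/raw_s20.png',(245,175,300,240),7,'ovf_s.png')
ov('top','pics/raw_t20.png',(240,180,290,230),8,'ovf_t.png')
```

```text
28.35 [0.3085 0.231  0.3971] [ 0.3788 -0.6257 -0.172 ]
```

View pics/ovf_s.png

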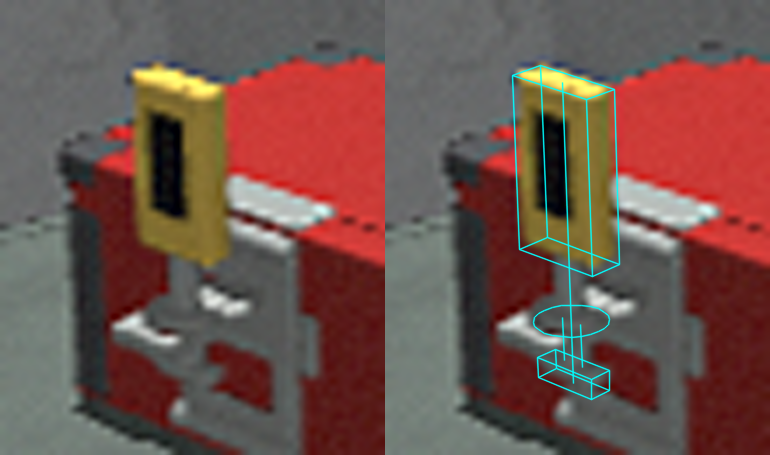

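View pics/ovf_t.png

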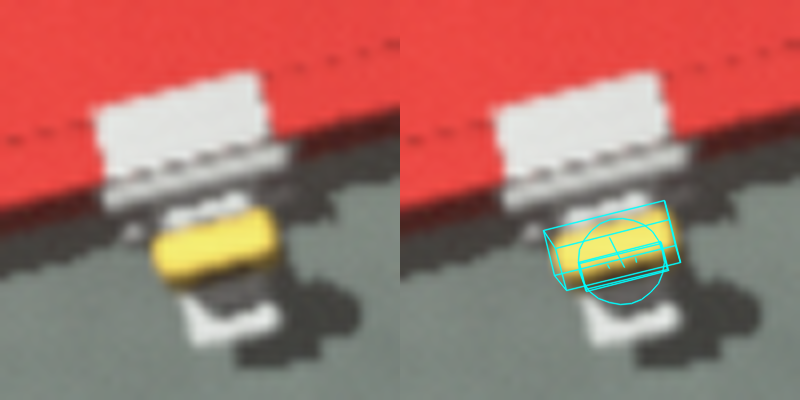

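View pics/s20.png

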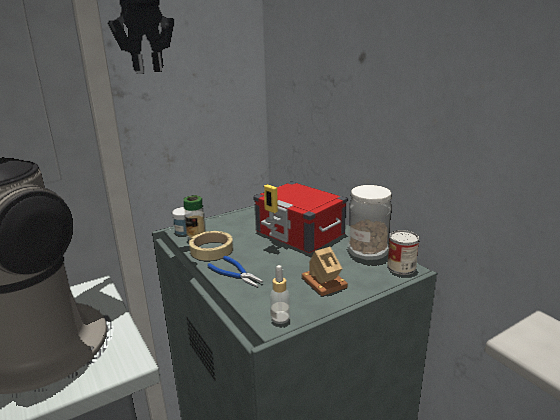

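```bash
python3 -c "
from plant import env
print(env.observe()['t'],env.job_done())"
```

```text
the job is handed in; nothing more can be done
28.45 None
```

The chest is locked and I handed the job in at 28.4 s, with the arm well clear of everything. I shut the lid, swung the hasp down over the tongue, put the pin upright through the slot until its flange rested on the tongue, turned it about 91° and let go.

**Last checks**
- **Lid:** it was hard against its stop, with 19 N at the expected 90 mm height.
- **Hasp:** the first push left it about 0.1 rad short. The next attempt, at a steeper tool tilt, hit the arm's wrist limit and pressed on the chest front with about 37 N. Two more pushes at different heights met the hasp at the same distance, about 8 mm in front of the chest, so it hangs vertical.
- **Pin:** after release it stands upright and free of the gripper. Its foot is under the tongue, and its handle and foot lie across the slot in both pictures.
- **Bystanders:** none of them looks moved in the final scene picture. I did not measure their positions.

**Disagreements**
- The scene camera shows the pin and slot about 1 pixel higher than my model. It showed the same offset for the empty slot, so I put it down to calibration.
- The flange touched down with the tool 3.5 mm higher than I predicted and about 42 N on the wrist for a moment. The pin probably sat a little lower in the grip than I estimated.

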